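Load the tube mixer, bar the blocks in and lock the thread-start knob

ROBOT

A 6-joint arm with a two-finger parallel gripper is mounted at the origin on the work surface. World frame = base frame: x ahead of the robot, y to its left, z up, the work surface at z = 0. Lengths are in m, angles in rad, forces in N, time in s.
With the tool pointing down it reaches from about 0.35 to 0.775 m from the base axis. Payload 5.5 kg.
Tool frame: the origin (TCP) lies at the very end of the fingers, on their centre line; the grasp point (between the pads) lies 19 mm behind it; z points along the fingers, y is the line along which they close (so a half turn about z gives the same grasp; the last joint's range is limited). The gripper opens to 85 mm and grips with 20 to 120 N. Pads are 22 mm wide; open, the fingers measure 114 mm over their backs; the gripper's body (76 mm by 85 mm) begins 54 mm behind the grasp point. The pads swing forward as they close: fully open they stand 13 mm farther back than shut.
Start: joints at [1.199, 0.313, 0.046, 1.304, 0, 1.431], TCP at [0.132, 0.56, 0.231] pointing down, gripper open.
Joint ranges: [-2.76, 2.76], [-0.86, 1.69], [-1.03, 1.26], [-2.2, 2.34], [-1.47, 1.5], [-3.14, 3.14]. Speed limits (rad/s): [2.57, 2.57, 3.14, 3.14, 3.14, 3.14].

INTERFACE

Orientations are given as a unit quaternion [w, x, y, z].
In Python, from workcell import get_state, read_camera, hand_in gives the robot as it stands.
- The arm moves only by the tool send_rows, never from a script. Its argument "increments" is a list of rows, each an object of numbers: "dx", "dy", "dz": the shift along the world's x, y, z in units of 25 mm (1.0 is 25 mm); "roll": the turn about the world's z in units of 8 degrees (1.0 is 8 degrees); "claw": the opening, from -1 (shut) to 1 (fully open). In form: [{"dx": .., "dy": .., "dz": .., "roll": .., "claw": ..}, ...]. A call has exactly 5 rows; each row is the pose to reach, as a shift and turn from the pose commanded when the call began; what a row does not reach only later rows make up. A row lasts 1/8 s, in which the tool goes at most 62.5 mm and 10.7 degrees, less where a joint would pass 70% of its speed; a pose out of reach is approached as far as the arm can. A call with a gripper value outside its range is refused whole. The fingers move at their own pace and stop on an object; "grip_force" is the grip in N (left out, the last holds). Time passes only in rows, so rows that repeat a pose let the fingers close, or fill a call up. It gives the time, the measured TCP pose, the force, the opening and the grip force at its end, in the units of the state.
- get_state(): the state, without advancing time (a new reading comes with each control period).
- read_camera(name): name is "side" or "top" or "wrist"; returns a dict with "image" (420x560x3 uint8, blue, green, red), "fx", "fy", "cx", "cy" (pixels), "dist_coeffs" ([k1, k2, p1, p2, k3] as OpenCV has them; the pictures are not rectified), "world_to_cam" (4x4, takes a point from world to camera coordinates). Camera axes: x right, y up, looking along -z (the intrinsics and any distortion apply to the point x, -y, -z); pixel columns grow to the right and rows downward; lengths in m; the calibration is good to about 2 mm. A picture is of the moment at which its call begins. There is no depth.
- hand_in(): hands the job in; it is judged then, once.
The state is a dict: "clock": time; "joint_pos": joint angles; "qvel": joint speeds; "tau": joint torques, N m; "tcp_pos": TCP position; "orientation": TCP orientation; "wrist_force": force on the tool from outside, world axes, zero at the start; "ft_torque": the same for the moment, N m; "finger_gap": finger opening in m; "grip_force": force on a finger pad.
Only numpy, scipy, OpenCV 4.12 (cv2) and the standard library are available. Lean on these libraries where they do the work, as an engineer would, in place of code of your own. Each camera call takes 0.05 s, during which the arm holds its last target. There are 200 camera calls.

TASK

Draw the mixer's orange bar back, seat every white tube block that is on the bench flat and square in a pocket of its own, and slide the bar fully home over the blocks' feet. Then lock the bar with the red wing knob, whose thread is not yet caught: turn it back (anticlockwise from above) until its thread start clicks and the knob drops, then turn it forward (clockwise) until it is fully tight, and last press the green start button. Do not knock over or shove the other things on the bench.

Things in the scene. Friction and masses are not known exactly. Their poses are not given: they have to be found in the camera images.
- mixer: Tube mixer, a fixed white box 220 (x) by 360 (y) by 50 mm with a blue deck plate 8 mm thick on it (deck top 58 mm above the bench). Origin at the centre of its underside, z up, -x its front (towards the robot). Three dark pockets in a row along y, bar and wing knob in front of them, button at the front +y corner.
- pocket0 (a point): Centre of the floor of pocket 0, 50 mm above the bench, axes as the mixer's. The pocket is an open recess 84 mm (mixer x) by 44 mm (mixer y) and 8 mm deep; pockets are 90 mm apart along mixer y (the one at the -y end). Any block fits any pocket, either end first, with 2 mm play on each side.
- pocket1 (a point): Centre of the floor of pocket 1, 50 mm above the bench, axes as the mixer's. The pocket is an open recess 84 mm (mixer x) by 44 mm (mixer y) and 8 mm deep; pockets are 90 mm apart along mixer y (the middle one). Any block fits any pocket, either end first, with 2 mm play on each side.
- pocket2 (a point): Centre of the floor of pocket 2, 50 mm above the bench, axes as the mixer's. The pocket is an open recess 84 mm (mixer x) by 44 mm (mixer y) and 8 mm deep; pockets are 90 mm apart along mixer y (the one at the +y end). Any block fits any pocket, either end first, with 2 mm play on each side.
- block0: White tube block, 220 g, all alike: foot 80 (its x) by 40 (y) by 14 mm high, on it a body 52 by 40 mm up to 48 mm high, so the foot sticks out 14 mm at both x ends; six red-capped tubes on top (48 by 32 mm) up to 76 mm. Origin at the centre of the underside, z up. Grip across y (40 mm), e.g. 34 mm above the underside. None if absent.
- block1: White tube block, 220 g, all alike: foot 80 (its x) by 40 (y) by 14 mm high, on it a body 52 by 40 mm up to 48 mm high, so the foot sticks out 14 mm at both x ends; six red-capped tubes on top (48 by 32 mm) up to 76 mm. Origin at the centre of the underside, z up. Grip across y (40 mm), e.g. 34 mm above the underside. None if absent.
- block2: White tube block, 220 g, all alike: foot 80 (its x) by 40 (y) by 14 mm high, on it a body 52 by 40 mm up to 48 mm high, so the foot sticks out 14 mm at both x ends; six red-capped tubes on top (48 by 32 mm) up to 76 mm. Origin at the centre of the underside, z up. Grip across y (40 mm), e.g. 34 mm above the underside. None if absent.
- bar (a joint): Position of the orange hold-down bar, m: 0 = home (its lip 2 mm above the blocks' feet and covering them by about 10 mm), 0.030 = drawn fully back (towards mixer -x), clear of the pockets by 19 mm. Starts near home, so that no block can go in. It slides along mixer x with about 1.5 N friction and stays where it is left.
- bar_peg (a point): Top of the upright steel peg on the bar by which it is moved: 14 mm diameter (a black ball of 18 mm at its top), 32 mm tall above the bar, at the bar's -y end; moves with the bar. The bar's top is 32 mm below this point. Axes as the mixer's.
- knob (a joint): Turn of the red wing knob, rad, growing clockwise seen from above (forward, tightening). Starts at -0.5 to 0.4 on top of the thread; forward from there it jams at 0.6 (do not force it). Turned back past the thread start at -1.3 it drops 7 mm when let go or pressed lightly: the click; back stop -1.75. Then it turns forward, screwing down 1.4 mm per rad, to the tight stop at 1.6. Friction 0.03 N m.
- sink (a joint): How far the wing knob has gone down along its stud, m: 0.0015 to 0.003 on top of the thread, about 0.007 to 0.008 after the click at the thread start, about 0.0115 when tight. A knob held in the fingers cannot drop by itself.
- knob_grip (a point): Point on the knob's axis at the height to grip, 5 mm below the top of the wing; moves with the knob. The wing is a red upright plate 12 mm thick (point x), 50 mm long (point y) and 26 mm tall, on a black round skirt of 52 mm diameter whose top is 21 mm below this point. Grip it across its thickness, along point x.
- start_top (a point): Top centre of the green start button, 26 mm diameter, on the mixer's deck; it is pressed straight down, 6 mm travel, 5 N when fully down, and springs back.
- start (a joint): Travel of the start button, m: 0 up, 0.006 fully down; pressing past 0.004 counts.
- swabs: Bystander: small jar with a yellow cap, 34 mm diameter, 55 mm tall; origin at the centre of its underside.
- labels: Bystander: roll of white labels lying flat, 60 mm diameter, 30 mm high; origin at the centre of its underside.
- timer: Bystander: yellow timer, 60 by 60 by 22 mm; origin at the centre of its underside.
- cup: Bystander: blue cup, 64 mm diameter, 75 mm tall; origin at the centre of its underside.
Mind the look-alikes: they are no part of the job. Leave any brown, pink or turquoise look-alike of the block0 alone.

How it is judged:
By the outcome, as a careful person would: the job done as asked, in the order asked, and still so for the second after the job is handed in, with the robot touching nothing.
Of block0, block1, block2 only 2 to 3 are there at a start; the rules pass over those that are not, and their reading is None.
At some moment in a run one of block0, block1, block2 may be knocked a few centimetres aside while the robot is not near it.
Once in a run the grip may slacken for a moment while it holds something.
It also fails if it takes over 208 s, if anything falls off the work surface, if the arm or the gripper's body presses on something with over 40 N, if the wrist force passes 120 N, or if a joint passes its speed limit or range.

## Working session

There is one attempt and no reset: what is moved stays moved. The work goes in short steps, Python scripts to look and compute and a tool call to move; the robot and the scene stay as the last step left them, time stands still between calls to the robot, and variables do not carry over. Pictures are saved under pics/ and viewed, at most 14 in all, crops included, and the job is handed in when it is done.

Besides the shell and the picture viewer there is one more tool, called after ">>>" by a JSON object that holds its "api" and its "payload". send_rows: Moves the arm, as the interface text tells. Its arguments: {"type":"object","properties":{"increments":{"type":"array","items":{"type":"object","properties":{"dx":{"type":"number"},"dy":{"type":"number"},"dz":{"type":"number"},"roll":{"type":"number"},"claw":{"type":"number"}}}},"grip_force":{"type":"number"}},"required":["increments"]}

```bash
ls; mkdir -p pics
cat > h.py <<'E'
import numpy as np, cv2
from workcell import get_state, read_camera, hand_in
def cam(n):
    c=read_camera(n); c['K']=np.array([[c['fx'],0,c['cx']],[0,c['fy'],c['cy']],[0,0,1.]]); c['D']=np.array(c['dist_coeffs'],float)
    c['T']=np.array(c['world_to_cam']); return c
def ray(c,uv):
    p=cv2.undistortPoints(np.array(uv,float).reshape(-1,1,2),c['K'],c['D'])[:,0]
    d=np.c_[p[:,0],-p[:,1],-np.ones(len(p))]; R=c['T'][:3,:3]
    return -R.T@c['T'][:3,3], d@R
def plane(c,uv,z):
    o,d=ray(c,uv); return o+d*((z-o[2])/d[:,2])[:,None]
def proj(c,P):
    q=np.atleast_2d(P)@c['T'][:3,:3].T+c['T'][:3,3]
    return cv2.projectPoints((q*[1,-1,-1]).reshape(-1,1,3),np.zeros(3),np.zeros(3),c['K'],c['D'])[0][:,0]
E
python3 - <<'E'
from h import *
for n in('top','side','wrist'):
    c=cam(n); cv2.imwrite(f'pics/{n}0.png',c['image']); o,_=ray(c,[[280,210]]); print(n,o.round(3),c['fx'],c['D'].round(3))
    np.save(f'{n}0.npy',c,allow_pickle=True)
print(get_state())
E
```

```text
pics
top [ 0.421 -0.124  1.705] 531.3002621904137 [-0.1  0.   0.   0.   0. ]
side [ 0.371 -0.908  0.633] 384.712189470403 [-0.08  0.    0.    0.    0.  ]
wrist [0.054 0.578 0.372] 367.4869614058115 [-0.1  0.   0.   0.   0. ]
{'clock': 0.15, 'joint_pos': array([1.19944274e+00, 3.13859660e-01, 4.52473785e-02, 1.30360323e+00,
       1.45468961e-06, 1.43119373e+00]), 'qvel': array([ 0.00120464, -0.00132147,  0.00472751,  0.00024741, -0.00077257,
       -0.00065731]), 'tau': array([ 1.76309764e-03, -4.81064844e+01,  2.98814678e+01,  1.39328989e-02,
       -7.41327631e-05,  1.09558732e-05]), 'tcp_pos': array([0.13193823, 0.55926752, 0.23059868]), 'orientation': array([-1.80023192e-04,  1.15616327e-01,  9.93293693e-01, -6.86376186e-04]), 'wrist_force': array([-1.06337024,  0.52703595, -0.21837776]), 'ft_torque': array([ 0.00296356,  0.01183565, -0.0006225 ]), 'grip_force': 0.0, 'finger_gap': 0.08526605614972795}
```

View pics/top0.png

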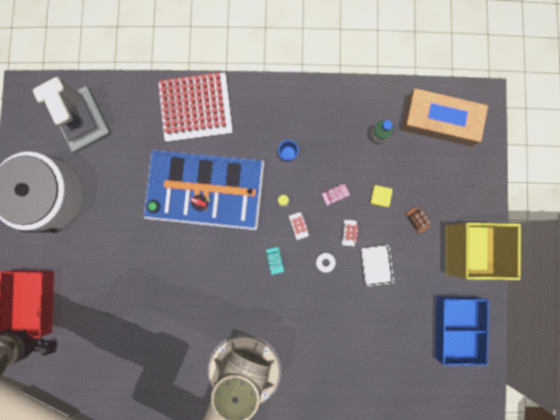

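View pics/side0.png

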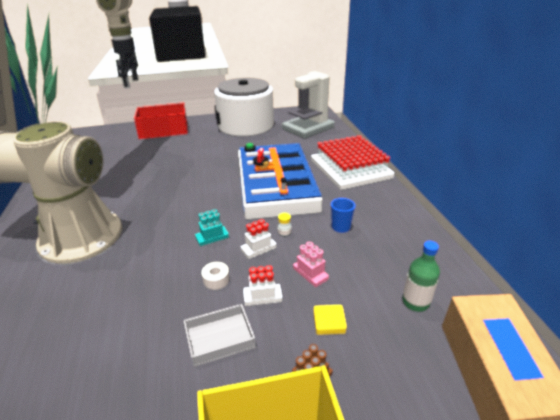

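The top view shows the mixer at about (205,190) with the bar along the row (209,188), the knob at (200,200), the button at (152,207) and the peg at (250,191). There are two white blocks, at (299,226) and (349,233). The pink, teal and brown ones are look-alikes. Next I'll take coarse measurements.

Run:
```python
from h import *
c=np.load('top0.npy',allow_pickle=True).item(); im=c['image']; hsv=cv2.cvtColor(im,cv2.COLOR_BGR2HSV)
H,S,V=cv2.split(hsv)
def comps(m,z,name,mn=15,box=(140,130,400,290)):
    m=m.astype(np.uint8).copy(); k=np.zeros_like(m); k[box[1]:box[3],box[0]:box[2]]=1; m*=k
    cs,_=cv2.findContours(m,cv2.RETR_EXTERNAL,cv2.CHAIN_APPROX_NONE)
    for q in cs:
        a=cv2.contourArea(q)
        if a<mn: continue
        r=cv2.boxPoints(cv2.minAreaRect(q)); P=plane(c,r,z); C=plane(c,[r.mean(0)],z)[0]
        e=[P[1]-P[0],P[2]-P[1]]; L=[np.linalg.norm(x) for x in e]; l=e[int(np.argmax(L))]
        print(name,a,r.mean(0).round(1),C[:2].round(4),'L',np.round(L,3),'ang',np.degrees(np.arctan2(l[1],l[0])).round(1))
comps((H>100)&(H<125)&(S>130)&(V>60),.058,'blue',300)
comps((H>5)&(H<18)&(S>150)&(V>120),.07,'orange',30,(150,150,270,230))
comps((H>45)&(H<80)&(S>100),.065,'green',10,(140,190,170,225))
comps(((H<8)|(H>172))&(S>130),.076,'red',8)
comps((S<60)&(V>140),.014,'white',60,(270,180,380,290))
comps((H>22)&(H<35)&(S>130),.055,'yellow',10)
```

```text
blue 3411.0 [202.9 188. ] [0.5753 0.1365] L [0.205 0.343] ang -94.8
green 43.5 [151.8 205.8] [0.5159 0.2938] L [0.022 0.025] ang -133.0
red 35.5 [201.2 203.1] [0.5269 0.1373] L [0.017 0.029] ang -115.1
white 303.0 [325.5 262. ] [ 0.3524 -0.2534] L [0.06  0.063] ang -179.0
white 588.0 [370.  265.5] [ 0.3441 -0.3952] L [0.058 0.13 ] ang -179.1
white 164.0 [349.4 232.5] [ 0.4476 -0.3278] L [0.086 0.047] ang -4.5
white 343.0 [298.4 225.4] [ 0.4668 -0.1652] L [0.046 0.086] ang -160.4
white 252.5 [335.3 193.9] [ 0.5699 -0.2809] L [0.085 0.046] ang -64.5
```

View pics/wrist0.png

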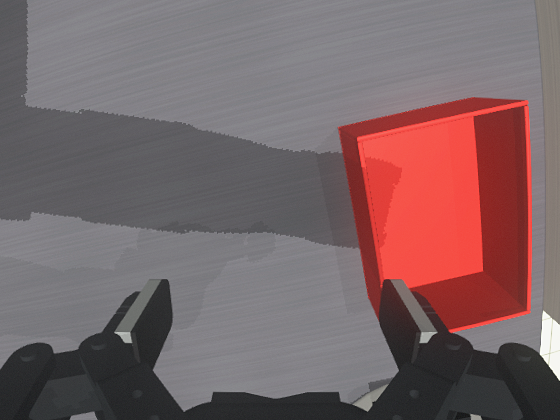

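Camera calibration works. Now I'll move over the mixer for a close look.

>>> {"api": "send_rows", "payload": {"increments": [{"dx": 1, "dy": -1.2, "dz": 1, "roll": 0, "claw": 1}, {"dx": 2.5, "dy": -2.7, "dz": 2, "roll": 0.3, "claw": 1}, {"dx": 4, "dy": -4.3, "dz": 3, "roll": 0.6, "claw": 1}, {"dx": 5.5, "dy": -6, "dz": 3.5, "roll": 0.9, "claw": 1}, {"dx": 7, "dy": -7.8, "dz": 4, "roll": 1.1, "claw": 1}]}}

```text
clock: 0.78
tcp_pos: [0.308, 0.3633, 0.3317]
orientation: [0.0, 0.038, 0.999, 0.0]
wrist_force: [1.0, 0.6, 0.2]
finger_gap: 0.0853
grip_force: 0.0
```

>>> {"api": "send_rows", "payload": {"increments": [{"dx": 1.5, "dy": -2, "dz": 0, "claw": 1}, {"dx": 3, "dy": -4, "dz": 0, "claw": 1}, {"dx": 4.5, "dy": -6, "dz": 0, "claw": 1}, {"dx": 6, "dy": -8, "dz": 0, "claw": 1}, {"dx": 7, "dy": -9.5, "dz": 0, "claw": 1}]}}

```text
schema error: expected keys dx, dy, dz, roll, claw
```

Run:
```python
from h import *
s=get_state(); print(s['clock'],s['tcp_pos'],s['orientation'],s['joint_pos'],s['qvel'].round(2))
c=cam('wrist'); cv2.imwrite('pics/w1.png',c['image']); np.save('w1.npy',c,allow_pickle=True); o,d=ray(c,[[280,210]]); print(o,d)
```

```text
0.775 [0.3080256  0.3633361  0.33172024] [1.49181829e-04 3.82896160e-02 9.99266657e-01 1.75329363e-04] [6.98810708e-01 1.09754257e-01 3.25241753e-02 1.49310964e+00
 5.90874200e-05 7.75408680e-01] [-0.99 -0.2   0.    0.21 -0.   -1.19]
[0.22816052 0.37010087 0.4735777 ] [[ 0.30639957 -0.00951985 -0.95194681]]
```

View pics/w1.png

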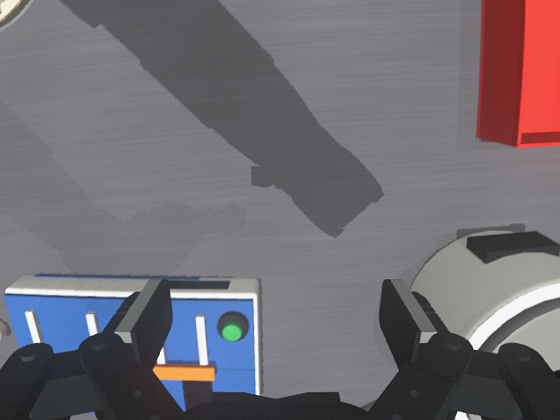

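The view shows the button at (233,326) and the mixer at the lower left. Continuing over the mixer.

>>> {"api": "send_rows", "payload": {"increments": [{"dx": 1.6, "dy": -1.6, "dz": 0, "roll": 0, "claw": 1}, {"dx": 3.2, "dy": -3.2, "dz": 0, "roll": 0, "claw": 1}, {"dx": 5, "dy": -4.8, "dz": 0, "roll": 0, "claw": 1}, {"dx": 6.7, "dy": -6.4, "dz": 0, "roll": 0, "claw": 1}, {"dx": 8, "dy": -8, "dz": 0, "roll": 0, "claw": 1}]}}

```text
clock: 1.45
tcp_pos: [0.5085, 0.163, 0.3308]
orientation: [-0.0, 0.039, 0.999, 0.0]
wrist_force: [0.2, 0.2, -0.8]
finger_gap: 0.0854
grip_force: 0.0
```

>>> {"api": "send_rows", "payload": {"increments": [{"dx": 1.5, "dy": -1, "dz": 0, "roll": 0, "claw": 1}, {"dx": 1.5, "dy": -1.4, "dz": 0, "roll": 0, "claw": 1}, {"dx": 1.5, "dy": -1.4, "dz": 0, "roll": 0, "claw": 1}, {"dx": 1.5, "dy": -1.4, "dz": 0, "roll": 0, "claw": 1}, {"dx": 1.5, "dy": -1.4, "dz": 0, "roll": 0, "claw": 1}]}}

```text
clock: 2.08
tcp_pos: [0.5439, 0.1307, 0.3318]
orientation: [0.0, 0.038, 0.999, 0.0]
wrist_force: [0.4, -0.3, -0.4]
finger_gap: 0.0853
grip_force: 0.0
```

Run:
```python
from h import *
s=get_state(); print(s['clock'],s['tcp_pos'],s['orientation'],s['qvel'].round(2))
c=cam('wrist'); cv2.imwrite('pics/w2.png',c['image']); np.save('w2.npy',c,allow_pickle=True)
```

```text
2.075 [0.54388474 0.13068234 0.33181095] [2.88494637e-04 3.82702262e-02 9.99267371e-01 1.64161773e-04] [-0.    0.    0.01  0.   -0.   -0.  ]
```

View pics/w2.png

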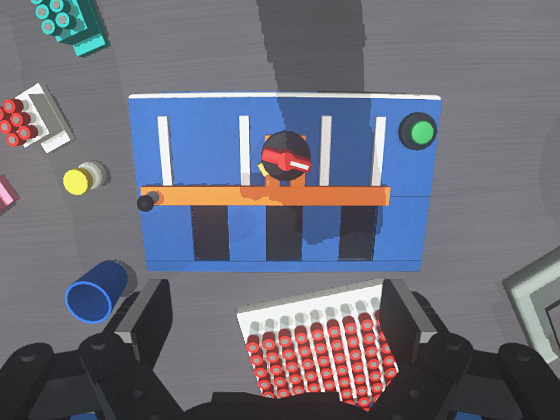

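The wrist view shows the deck corners at about (129,97), (440,97), (420,271) and (147,271). The bar is at row 195, the peg ball at (146,202), the knob wing at (285,160), the button at (421,131) and the pockets at x≈211, 284 and 357.

Run:
```python
from h import *
c=np.load('w2.npy',allow_pickle=True).item(); im=c['image']; H,S,V=cv2.split(cv2.cvtColor(im,cv2.COLOR_BGR2HSV))
def cont(m,box):
    m=m.astype(np.uint8); k=np.zeros_like(m); k[box[1]:box[3],box[0]:box[2]]=1
    cs,_=cv2.findContours(m*k,cv2.RETR_EXTERNAL,cv2.CHAIN_APPROX_NONE); return sorted(cs,key=cv2.contourArea)[::-1]
def rect(q,z,n):
    P=plane(c,q.reshape(-1,2),z)[:,:2]; (cx,cy),(w,h),a=cv2.minAreaRect((P*1000).astype(np.float32)); print(n,'ctr',round(cx,1),round(cy,1),'size',round(w,1),round(h,1),'ang',round(a,2)); return P
blue=((H>100)&(H<125)&(S>120)).astype(np.uint8); blue=cv2.morphologyEx(blue,cv2.MORPH_CLOSE,np.ones((25,25)))
rect(cont(blue,(110,85,460,285))[0],.058,'deck')
dark=(V<60)
for i,(a,b) in enumerate([(185,240),(258,310),(332,385)]):
    q=cont(dark,(a,207,b,266))[0]; print(q.reshape(-1,2).min(0),q.reshape(-1,2).max(0)); rect(q,.058,'pocket?'); 
rect(cont((H>45)&(H<80)&(S>100),(390,100,450,160))[0],.07,'green')
for z in(.06,.066,.072): rect(cont((H>5)&(H<20)&(S>140),(140,182,400,210))[0],z,'bar')
rect(cont((V<70),(130,180,162,215))[0],.1,'ball')
red=((H<8)|(H>174))&(S>140)
q=cont(red,(250,130,320,185))[0]; print(q.reshape(-1,2).min(0),q.reshape(-1,2).max(0)); rect(q,.1,'wing')
rect(cont((V<70),(250,125,320,185))[0],.08,'skirt')
cv2.imwrite('pics/w2c.png',cv2.resize(im[85:285,110:460],None,fx=2.28,fy=2.28,interpolation=cv2.INTER_CUBIC))
```

```text
deck ctr 578.3 113.5 size 401.7 236.9 ang 85.9Traceback (most recent call last):
  File "<stdin>", line 12, in <module>
IndexError: list index out of range
```

Run:
```python
from h import *
c=np.load('w2.npy',allow_pickle=True).item(); im=c['image']; hsv=cv2.cvtColor(im,cv2.COLOR_BGR2HSV); H,S,V=cv2.split(hsv)
for n,(x,y) in dict(bench=(100,150),deck=(200,130),pocket=(211,235),deck2=(165,240),ball=(146,202),skirt=(270,145),deckr=(430,110),shadow=(322,230)).items(): print(n,hsv[y,x])
def cont(m,box):
    m=m.astype(np.uint8); k=np.zeros_like(m); k[box[1]:box[3],box[0]:box[2]]=1
    cs,_=cv2.findContours(m*k,cv2.RETR_EXTERNAL,cv2.CHAIN_APPROX_NONE); return sorted(cs,key=cv2.contourArea)[::-1]
def rect(cs,z,n):
    if not cs: print(n,'none'); return
    q=cs[0].reshape(-1,2); P=plane(c,q,z)[:,:2]; (cx,cy),(w,h),a=cv2.minAreaRect((P*1000).astype(np.float32)); print(n,'px',q.min(0),q.max(0),'ctr',round(cx,1),round(cy,1),'size',round(w,1),round(h,1),'ang',round(a,2))
blue=((H>100)&(H<125)&(S>150)&(V>90)).astype(np.uint8)
rect(cont(cv2.morphologyEx(blue,cv2.MORPH_CLOSE,np.ones((9,9))),(110,85,460,285)),.058,'deck')
for a,b in [(185,240),(258,310),(332,385)]: rect(cont(blue==0,(a,207,b,266)),.058,'pocket')
rect(cont((H>45)&(H<80)&(S>100),(390,100,450,160)),.07,'green')
for z in(.06,.066,.072): rect(cont((H>5)&(H<20)&(S>140),(140,182,400,210)),z,'bar')
rect(cont((V<90)&(S<90),(130,180,162,215)),.1,'ball')
rect(cont(((H<8)|(H>174))&(S>140),(250,130,320,185)),.1,'wing')
rect(cont((V<90)&(S<90),(250,125,320,185)),.08,'skirt')
cv2.imwrite('pics/w2c.png',cv2.resize(im[85:285,110:460],None,fx=2.28,fy=2.28,interpolation=cv2.INTER_CUBIC))
```

```text
bench [135   4 119]
deck [108 150 207]
pocket [130  32  71]
deck2 [109 152 196]
ball [124  25  72]
skirt [129  19  92]
deckr [108 151 206]
shadow [109 140 142]
deck px [140  98] [440 270] ctr 573.8 140.1 size 347.6 210.1 ang 85.53
pocket px [185 207] [239 261] ctr 622.6 48.3 size 66.3 71.9 ang 83.86
pocket px [258 207] [309 262] ctr 630.4 135.5 size 63.6 72.0 ang 85.59
pocket px [332 207] [384 265] ctr 639.1 227.0 size 65.9 78.8 ang 88.48
green px [410 121] [433 144] ctr 515.8 296.1 size 25.8 25.7 ang 7.65
bar px [141 182] [389 205] ctr 575.8 116.9 size 292.6 27.8 ang 85.62
bar px [141 182] [389 205] ctr 574.2 117.2 size 288.4 27.4 ang 85.62
bar px [141 182] [389 205] ctr 572.6 117.5 size 284.1 27.0 ang 85.62
ball px [137 195] [154 211] ctr 565.1 -10.6 size 16.8 19.3 ang 21.55
wing px [261 149] [310 172] ctr 532.1 143.4 size 51.4 19.2 ang 77.83
skirt px [264 131] [309 158] ctr 515.3 149.1 size 50.7 21.8 ang 69.52
```

View pics/w2c.png

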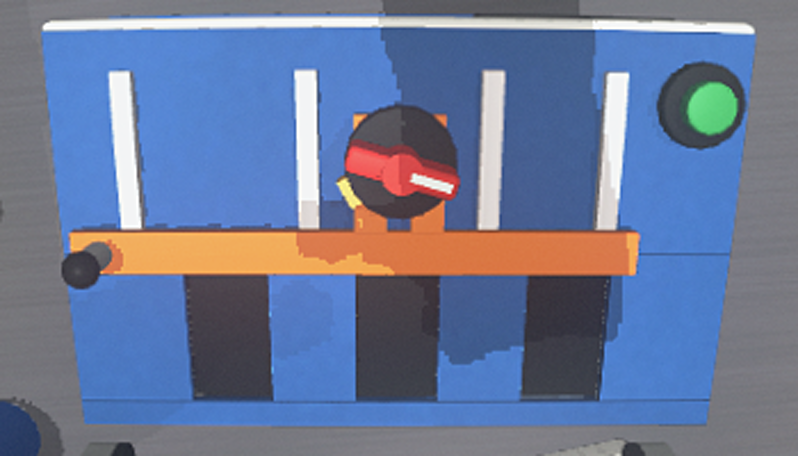

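The crop shows the pocket rims: back corners at row 260 and columns 194.6/229.3, 266.6/302.1 and 338.5/373.2 in full-image pixels. The wing runs from (261,153) to (310,168), white mark on the right.

```bash
cat >> h.py <<'E'
def tri(c1,p1,c2,p2):
    o1,d1=ray(c1,[p1]);o2,d2=ray(c2,[p2]);d1=d1[0]/np.linalg.norm(d1);d2=d2[0]/np.linalg.norm(d2)
    t=np.linalg.lstsq(np.c_[d1,-d2],o2-o1,rcond=None)[0]; a=o1+t[0]*d1;b=o2+t[1]*d2
    return (a+b)/2,np.linalg.norm(a-b)
E
python3 - <<'E'
from h import *
c=np.load('w2.npy',allow_pickle=True).item(); t=np.load('top0.npy',allow_pickle=True).item()
P=plane(c,[[194.6,260.4],[229.3,260.4],[266.6,260.4],[302.1,260.4],[338.5,260.4],[373.2,260.4]],.058)[:,:2]
print((P*1000).round(1).tolist()); d=np.diff(P,axis=0); print(np.linalg.norm(d,axis=1).round(4))
f=lambda x,y:(110+x/2.28,85+y/2.28)
D=plane(c,[f(43,28),f(755,30),f(708,425),f(84,424)],.058)[:,:2]; print('deck',(D*1000).round(1).tolist(),D.mean(0),np.linalg.norm(np.roll(D,-1,0)-D,axis=1).round(4))
im=t['image']; g=im[150:215,225:270].copy()
H,S,V=cv2.split(cv2.cvtColor(im,cv2.COLOR_BGR2HSV))
m=((V<80)).astype(np.uint8)[180:200,240:262]; ys,xs=np.nonzero(m&(S[180:200,240:262]<110)); print('ball top px',xs.mean()+240,ys.mean()+180,len(xs))
cb=(145.5,203.0); print(tri(c,cb,t,(xs.mean()+240,ys.mean()+180)))
w=(110+403/2.28,85+167/2.28)
ys,xs=np.nonzero((((H<8)|(H>172))&(S>120))[190:212,185:215]); print('wing top', xs.mean()+185,ys.mean()+190,len(xs))
print(tri(c,(285.5,160.5),t,(xs.mean()+185,ys.mean()+190)))
cv2.imwrite('pics/t0c.png',cv2.resize(im[140:240,135:275],None,fx=5,fy=5,interpolation=cv2.INTER_CUBIC))
E
```

```text
[[655.8, 21.9], [658.9, 65.4], [662.4, 111.9], [665.8, 156.0], [669.5, 201.4], [673.2, 245.2]]
[0.0436 0.0466 0.0443 0.0456 0.044 ]
deck [[454.2, -23.9], [481.1, 322.0], [694.3, 307.2], [666.3, -42.0]] [0.57396723 0.14082084] [0.3469 0.2137 0.3503 0.2128]
ball top px 249.28571428571428 191.0 7
(array([ 0.56600572, -0.01143111,  0.09615303]), np.float64(0.0007490739045443402))
wing top 200.9298245614035 202.7719298245614 57
(array([0.53138123, 0.14056652, 0.07990773]), np.float64(0.009582588922418105))
```

View pics/t0c.png

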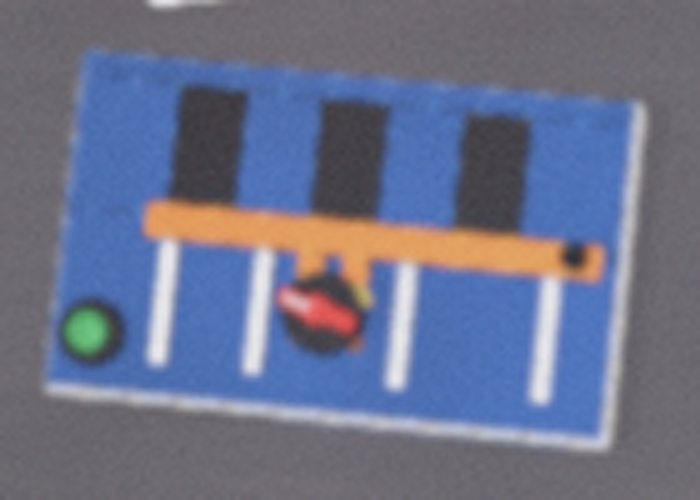

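Geometry agrees with the given sizes: pockets 44 mm wide, 90 mm apart, mixer yaw -4.45°. Ball centre is at (0.566,-0.011,0.096), pocket1 at (0.6222,0.1372) and pocket2 at (0.6294,0.2266). The tool yaw is already aligned. I'll grip the peg and draw the bar back.

>>> {"api": "send_rows", "payload": {"increments": [{"dx": 0.4, "dy": -1.5, "dz": -1, "roll": 0, "claw": 0}, {"dx": 0.88, "dy": -3.5, "dz": -2.5, "roll": 0, "claw": 0}, {"dx": 0.88, "dy": -5.67, "dz": -4, "roll": 0, "claw": 0}, {"dx": 0.88, "dy": -5.67, "dz": -5.5, "roll": 0, "claw": 0}, {"dx": 0.88, "dy": -5.67, "dz": -6.5, "roll": 0, "claw": 0}]}}

```text
clock: 2.75
tcp_pos: [0.5655, -0.0125, 0.1669]
orientation: [-0.001, 0.04, 0.999, 0.0]
wrist_force: [0.7, 0.0, -1.0]
finger_gap: 0.043
grip_force: 0.0
```

>>> {"api": "send_rows", "payload": {"increments": [{"dx": 0, "dy": 0, "dz": -1, "roll": 0, "claw": 0}, {"dx": 0, "dy": 0, "dz": -2, "roll": 0, "claw": 0}, {"dx": 0, "dy": 0, "dz": -3, "roll": 0, "claw": 0}, {"dx": 0, "dy": 0, "dz": -3.65, "roll": 0, "claw": 0}, {"dx": 0, "dy": 0, "dz": -3.65, "roll": 0, "claw": 0}]}}

```text
clock: 3.38
tcp_pos: [0.5656, -0.0116, 0.0766]
orientation: [-0.001, 0.039, 0.999, 0.0]
wrist_force: [0.4, -0.2, 0.7]
finger_gap: 0.0431
grip_force: 0.0
```

>>> {"api": "send_rows", "payload": {"increments": [{"dx": 0, "dy": 0, "dz": 0, "roll": 0, "claw": -1}, {"dx": 0, "dy": 0, "dz": 0, "roll": 0, "claw": -1}, {"dx": 0, "dy": 0, "dz": 0, "roll": 0, "claw": -1}, {"dx": 0, "dy": 0, "dz": 0, "roll": 0, "claw": -1}, {"dx": 0, "dy": 0, "dz": 0, "roll": 0, "claw": -1}], "grip_force": 30}}

```text
clock: 4.0
tcp_pos: [0.5676, -0.0112, 0.0788]
orientation: [0.001, 0.039, 0.999, 0.001]
wrist_force: [0.7, 5.0, 5.1]
finger_gap: 0.0131
grip_force: 30.6
```

Peg gripped (13 mm gap). Drawing back.

>>> {"api": "send_rows", "payload": {"increments": [{"dx": -0.3, "dy": 0.02, "dz": 0, "roll": 0, "claw": -1}, {"dx": -0.6, "dy": 0.05, "dz": 0, "roll": 0, "claw": -1}, {"dx": -0.9, "dy": 0.07, "dz": 0, "roll": 0, "claw": -1}, {"dx": -1.2, "dy": 0.1, "dz": 0, "roll": 0, "claw": -1}, {"dx": -1.2, "dy": 0.1, "dz": 0, "roll": 0, "claw": -1}]}}

```text
clock: 4.62
tcp_pos: [0.5422, -0.0092, 0.079]
orientation: [0.006, 0.039, 0.999, 0.001]
wrist_force: [13.2, 5.1, -6.0]
finger_gap: 0.0128
grip_force: 30.4
```

Force rose after 25 mm, which is consistent with the back stop. I'll release, lift, and head toward the blocks.

>>> {"api": "send_rows", "payload": {"increments": [{"dx": 0.15, "dy": 0, "dz": 0, "roll": 0, "claw": 0}, {"dx": 0.15, "dy": 0, "dz": 0, "roll": 0, "claw": 0}, {"dx": 0.15, "dy": 0, "dz": 1, "roll": 0, "claw": 0}, {"dx": 0.15, "dy": 0, "dz": 3, "roll": 0, "claw": 0}, {"dx": 0.15, "dy": 0, "dz": 5, "roll": 0, "claw": 1}]}}

```text
clock: 5.25
tcp_pos: [0.5393, -0.0099, 0.2035]
orientation: [-0.001, 0.039, 0.999, -0.0]
wrist_force: [1.3, -0.5, -0.0]
finger_gap: 0.0594
grip_force: 0.0
```

>>> {"api": "send_rows", "payload": {"increments": [{"dx": 0, "dy": 0, "dz": 2, "roll": 0, "claw": 1}, {"dx": -0.5, "dy": -0.5, "dz": 4, "roll": 0, "claw": 1}, {"dx": -0.7, "dy": -2, "dz": 5.5, "roll": 0, "claw": 1}, {"dx": -0.7, "dy": -4, "dz": 6, "roll": 0, "claw": 1}, {"dx": -0.7, "dy": -6, "dz": 6, "roll": 0, "claw": 1}]}}

```text
clock: 5.88
tcp_pos: [0.5227, -0.1612, 0.3544]
orientation: [0.001, 0.039, 0.999, -0.001]
wrist_force: [1.3, 0.1, -0.5]
finger_gap: 0.0858
grip_force: 0.0
```

>>> {"api": "send_rows", "payload": {"increments": [{"dx": 0, "dy": 0, "dz": 0, "roll": 0, "claw": 1}, {"dx": 0, "dy": 0, "dz": 0, "roll": 0, "claw": 1}, {"dx": 0, "dy": 0, "dz": 0, "roll": 0, "claw": 1}, {"dx": 0, "dy": 0, "dz": 0, "roll": 0, "claw": 1}, {"dx": 0, "dy": 0, "dz": 0, "roll": 0, "claw": 1}]}}

```text
clock: 6.5
tcp_pos: [0.5229, -0.1588, 0.3527]
orientation: [0.0, 0.038, 0.999, 0.0]
wrist_force: [0.9, 0.5, -0.2]
finger_gap: 0.0854
grip_force: 0.0
```

Run:
```python
from h import *
s=get_state(); print(s['clock'],s['tcp_pos'],s['orientation'],s['wrist_force'].round(1))
c=cam('wrist'); cv2.imwrite('pics/w3.png',c['image']); np.save('w3.npy',c,allow_pickle=True)
```

```text
6.5 [ 0.5229226  -0.15878713  0.35268839] [5.04483993e-05 3.84444137e-02 9.99260738e-01 4.05051095e-05] [ 0.9  0.5 -0.2]
```

View pics/w3.png

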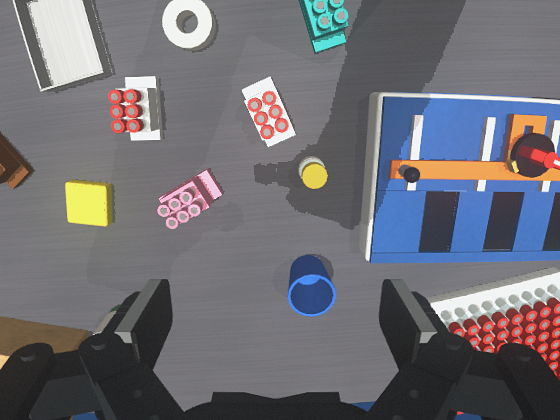

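The bar is drawn back and all pockets are open. Block A is at (268,111) and B at (135,108), with the jar at (314,172) and the labels at (188,22).

```bash
cat > blk.py <<'E'
from h import *
def blocks(c,boxes):
    im=c['image']; H,S,V=cv2.split(cv2.cvtColor(im,cv2.COLOR_BGR2HSV))
    red=((H<8)|(H>172))&(S>110); wh=(S<45)&(V>165)
    for b in boxes:
        k=np.zeros(H.shape,np.uint8); k[b[1]:b[3],b[0]:b[2]]=1
        for n,m,z in (('caps',red,.076),('foot',wh|red,.007)):
            m=cv2.morphologyEx((m*k).astype(np.uint8),cv2.MORPH_CLOSE,np.ones((5,5)))
            q=max(cv2.findContours(m,0,cv2.CHAIN_APPROX_NONE)[0],key=cv2.contourArea)
            P=plane(c,q.reshape(-1,2),z)[:,:2]; (x,y),(w,h),a=cv2.minAreaRect((P*1000).astype(np.float32))
            if w<h: a-=90
            print(n,q.reshape(-1,2).min(0),q.reshape(-1,2).max(0),'ctr',round(x,1),round(y,1),'sz',round(w,1),round(h,1),'long-axis ang',round(a,1))
E
python3 - <<'E'
from blk import *
c=np.load('w3.npy',allow_pickle=True).item(); blocks(c,[(235,70,300,155),(100,70,170,145)])
cv2.imwrite('pics/w3c.png',cv2.resize(c['image'][65:155,95:305],None,fx=3.8,fy=3.8,interpolation=cv2.INTER_CUBIC))
print(plane(c,[[314,176]],.055),plane(c,[[189,20]],.03))
E
```

```text
caps [248  91] [287 138] ctr 466.0 -161.9 sz 47.6 32.9 long-axis ang 20.5
foot [242  76] [295 146] ctr 466.6 -163.3 sz 81.3 43.7 long-axis ang 20.2
caps [108  89] [143 132] ctr 447.1 -321.1 sz 37.7 48.0 long-axis ang -4.5
foot [108  76] [160 140] ctr 446.4 -338.1 sz 65.4 81.7 long-axis ang -4.4
[[ 0.54410835 -0.11190779  0.055     ]] [[ 0.35097512 -0.24586344  0.03      ]]
```

View pics/w3c.png

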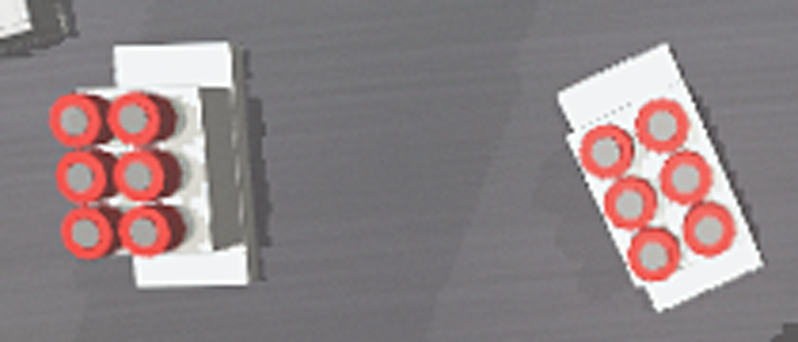

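Block A is at (0.466,-0.162), long axis 20.4°, and the cap size matches. Going to it.

>>> {"api": "send_rows", "payload": {"increments": [{"dx": -0.6, "dy": 0, "dz": -1, "roll": 0.8, "claw": 1}, {"dx": -1.2, "dy": -0.1, "dz": -2.5, "roll": 1.7, "claw": 1}, {"dx": -1.9, "dy": -0.13, "dz": -4.5, "roll": 2.6, "claw": 1}, {"dx": -2.28, "dy": -0.13, "dz": -6.5, "roll": 3.1, "claw": 1}, {"dx": -2.28, "dy": -0.13, "dz": -8, "roll": 3.1, "claw": 1}]}}

```text
clock: 7.18
tcp_pos: [0.4644, -0.1621, 0.1507]
orientation: [-0.001, -0.177, 0.984, 0.0]
wrist_force: [1.0, 0.8, -0.3]
finger_gap: 0.0854
grip_force: 0.0
```

>>> {"api": "send_rows", "payload": {"increments": [{"dx": 0, "dy": 0, "dz": -0.5, "roll": 0, "claw": 1}, {"dx": 0, "dy": 0, "dz": -0.5, "roll": 0, "claw": 1}, {"dx": 0, "dy": 0, "dz": -0.5, "roll": 0, "claw": 1}, {"dx": 0, "dy": 0, "dz": -0.5, "roll": 0, "claw": 1}, {"dx": 0, "dy": 0, "dz": -0.5, "roll": 0, "claw": 1}]}}

```text
clock: 7.8
tcp_pos: [0.4665, -0.1631, 0.141]
orientation: [0.001, -0.176, 0.984, -0.0]
wrist_force: [0.1, -0.2, -0.4]
finger_gap: 0.0856
grip_force: 0.0
```

Run:
```python
from blk import *
s=get_state(); print(s['clock'],s['tcp_pos'],s['orientation'])
c=cam('wrist'); cv2.imwrite('pics/w4.png',c['image']); np.save('w4.npy',c,allow_pickle=True); print(proj(c,[[.466,-.162,.076]]))
t=cam('top');b=t['image']; np.save('top1.npy',t,allow_pickle=True); blocks(t,[(285,205,315,245),(335,215,365,250)])
```

```text
7.8 [ 0.46646588 -0.16312328  0.14095304] [ 6.44028516e-04 -1.76431954e-01  9.84312512e-01 -4.79180720e-04]
[[275.6478796  230.68189935]]Traceback (most recent call last):
  File "<stdin>", line 4, in <module>
  File "blk.py", line 9, in blocks
    q=max(cv2.findContours(m,0,cv2.CHAIN_APPROX_NONE)[0],key=cv2.contourArea)
ValueError: max() iterable argument is empty
```

View pics/w4.png

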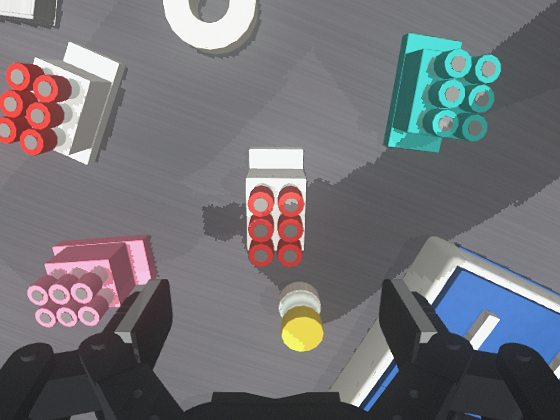

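The block is centred and square between the fingers, at (275,230). Descend and grip.

>>> {"api": "send_rows", "payload": {"increments": [{"dx": 0, "dy": 0.03, "dz": -1, "roll": 0, "claw": 1}, {"dx": 0, "dy": 0.03, "dz": -2.5, "roll": 0, "claw": 1}, {"dx": 0, "dy": 0.03, "dz": -4, "roll": 0, "claw": 1}, {"dx": 0, "dy": 0.03, "dz": -5, "roll": 0, "claw": 1}, {"dx": 0, "dy": 0.03, "dz": -5, "roll": 0, "claw": 1}]}}

```text
clock: 8.52
tcp_pos: [0.4641, -0.1612, 0.0134]
orientation: [-0.002, -0.176, 0.984, 0.001]
wrist_force: [-0.3, -0.8, -0.4]
finger_gap: 0.0854
grip_force: 0.0
```

>>> {"api": "send_rows", "payload": {"increments": [{"dx": 0, "dy": 0, "dz": 0, "roll": 0, "claw": -1}, {"dx": 0, "dy": 0, "dz": 0, "roll": 0, "claw": -1}, {"dx": 0, "dy": 0, "dz": 0, "roll": 0, "claw": -1}, {"dx": 0, "dy": 0, "dz": 0, "roll": 0, "claw": -1}, {"dx": 0, "dy": 0, "dz": 0, "roll": 0, "claw": -1}], "grip_force": 40}}

```text
clock: 9.15
tcp_pos: [0.467, -0.1628, 0.0165]
orientation: [0.001, -0.176, 0.984, -0.001]
wrist_force: [-0.8, -0.5, 6.9]
finger_gap: 0.0392
grip_force: 41.7
```

>>> {"api": "send_rows", "payload": {"increments": [{"dx": 0, "dy": 0, "dz": 1, "roll": 0, "claw": -1}, {"dx": 0, "dy": 0, "dz": 2.5, "roll": 0, "claw": -1}, {"dx": 0, "dy": 0, "dz": 4.5, "roll": 0, "claw": -1}, {"dx": 0, "dy": 0, "dz": 6, "roll": 0, "claw": -1}, {"dx": 0, "dy": 0, "dz": 7, "roll": 0, "claw": -1}]}}

```text
clock: 9.78
tcp_pos: [0.4661, -0.1622, 0.1921]
orientation: [0.001, -0.176, 0.984, -0.001]
wrist_force: [0.2, 0.1, -2.8]
finger_gap: 0.0394
grip_force: 41.4
```

Block A lifted. Carry it over pocket 2 and check the fit from above.

>>> {"api": "send_rows", "payload": {"increments": [{"dx": 0.6, "dy": 1.2, "dz": 0, "roll": -0.5, "claw": -1}, {"dx": 1.3, "dy": 2.8, "dz": 0, "roll": -1.1, "claw": -1}, {"dx": 2.1, "dy": 4.6, "dz": 0, "roll": -1.8, "claw": -1}, {"dx": 2.9, "dy": 6.4, "dz": 0, "roll": -2.5, "claw": -1}, {"dx": 3.7, "dy": 8.2, "dz": 0, "roll": -3.1, "claw": -1}]}}

```text
clock: 10.4
tcp_pos: [0.5584, 0.0444, 0.1898]
orientation: [-0.0, 0.041, 0.999, 0.0]
wrist_force: [0.3, -1.0, -3.0]
finger_gap: 0.0394
grip_force: 41.3
```

>>> {"api": "send_rows", "payload": {"increments": [{"dx": 0.8, "dy": 2, "dz": 0, "roll": 0, "claw": -1}, {"dx": 1.6, "dy": 4, "dz": 0, "roll": 0, "claw": -1}, {"dx": 2.3, "dy": 5.7, "dz": 0, "roll": 0, "claw": -1}, {"dx": 2.7, "dy": 6.8, "dz": 0, "roll": 0, "claw": -1}, {"dx": 2.83, "dy": 7.35, "dz": 0, "roll": 0, "claw": -1}]}}

```text
clock: 11.02
tcp_pos: [0.6288, 0.2281, 0.1891]
orientation: [-0.001, 0.038, 0.999, -0.0]
wrist_force: [-0.1, -0.6, -2.1]
finger_gap: 0.0394
grip_force: 41.2
```

>>> {"api": "send_rows", "payload": {"increments": [{"dx": 0, "dy": 0, "dz": 0, "roll": 0, "claw": -1}, {"dx": 0, "dy": 0, "dz": 0, "roll": 0, "claw": -1}, {"dx": 0, "dy": 0, "dz": 0, "roll": 0, "claw": -1}, {"dx": 0, "dy": 0, "dz": 0, "roll": 0, "claw": -1}, {"dx": 0, "dy": 0, "dz": 0, "roll": 0, "claw": -1}]}}

```text
clock: 11.65
tcp_pos: [0.6292, 0.2262, 0.1903]
orientation: [0.0, 0.039, 0.999, 0.0]
wrist_force: [-0.3, 0.4, -2.6]
finger_gap: 0.0395
grip_force: 41.2
```

Run:
```python
from h import *
s=get_state(); print(s['clock'],s['tcp_pos'],s['orientation'],s['wrist_force'].round(1))
c=cam('wrist'); cv2.imwrite('pics/w5.png',c['image']); np.save('w5.npy',c,allow_pickle=True)
# expected foot corners top of block if centred
```

```text
11.65 [0.62917291 0.22617022 0.19031644] [1.42154782e-04 3.94290566e-02 9.99222360e-01 7.05060713e-05] [-0.3  0.4 -2.6]
```

View pics/w5.png

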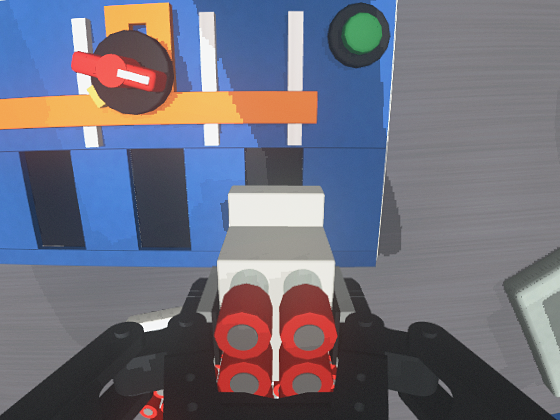

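The held block's front foot edge runs from (229,186) to (323,186). Pocket 2's front edge is at (245,149) to (303,148), and pocket 1's corners are (130,150), (184,149), (138,250) and (190,249).

Run:
```python
from h import *
c=np.load('w5.npy',allow_pickle=True).item()
F=plane(c,[[229,186],[323,186]],.1878)[:,:2]; d=F[1]-F[0]
print('foot w',np.linalg.norm(d),'ang',np.degrees(np.arctan2(d[1],d[0])))
a=np.radians(-4.45); ux=np.array([np.cos(a),np.sin(a)]); print('block ctr',F.mean(0)+.04*ux)
P=plane(c,[[245,149],[303,148],[130,150],[184,149],[138,250],[190,249]],.058)[:,:2]; print((P*1000).round(1))
print('p2 from front',P[:2].mean(0)+.042*ux,'p1',P[2:].mean(0), 'len',np.linalg.norm(P[4]-P[2]), np.linalg.norm(P[1]-P[0]),np.linalg.norm(P[3]-P[2]),np.degrees(np.arctan2(*(P[1]-P[2])[::-1])))
```

```text
foot w 0.03806203676305115 ang 85.46566239666554
block ctr [0.62531924 0.2276166 ]
[[587.8 207.7]
 [590.4 250.9]
 [580.9 120.5]
 [583.9 162. ]
 [662.8 110.8]
 [665.1 154.4]]
p2 from front [0.63098044 0.22603835] p1 [0.62315318 0.13691167] len 0.08249437575094741 0.04326016447458451 0.04161803087993971 85.80341848678876
```

Play is only 2 mm, so I'll lower to just above the deck, where foot and pocket edges can be compared directly.

>>> {"api": "send_rows", "payload": {"increments": [{"dx": 0.08, "dy": 0, "dz": -1, "roll": 0, "claw": -1}, {"dx": 0.08, "dy": 0, "dz": -2.2, "roll": 0, "claw": -1}, {"dx": 0.08, "dy": 0, "dz": -3.3, "roll": 0, "claw": -1}, {"dx": 0.08, "dy": 0, "dz": -4, "roll": 0, "claw": -1}, {"dx": 0.08, "dy": 0, "dz": -4.2, "roll": 0, "claw": -1}]}}

```text
clock: 12.32
tcp_pos: [0.6304, 0.2265, 0.0839]
orientation: [-0.001, 0.039, 0.999, -0.0]
wrist_force: [-0.4, 0.5, -3.2]
finger_gap: 0.0395
grip_force: 41.3
```

>>> {"api": "send_rows", "payload": {"increments": [{"dx": 0, "dy": 0, "dz": 0, "roll": 0, "claw": -1}, {"dx": 0, "dy": 0, "dz": 0, "roll": 0, "claw": -1}, {"dx": 0, "dy": 0, "dz": 0, "roll": 0, "claw": -1}, {"dx": 0, "dy": 0, "dz": 0, "roll": 0, "claw": -1}, {"dx": 0, "dy": 0, "dz": 0, "roll": 0, "claw": -1}]}}

```text
clock: 12.95
tcp_pos: [0.6312, 0.2267, 0.0854]
orientation: [0.0, 0.039, 0.999, 0.0]
wrist_force: [-0.6, -0.9, -2.6]
finger_gap: 0.0395
grip_force: 41.3
```

Run:
```python
from h import *
s=get_state(); print(s['clock'],s['tcp_pos'],s['wrist_force'].round(1))
c=cam('wrist'); np.save('w6.npy',c,allow_pickle=True)
o,_=ray(c,[[280,210]]); print(o)
cv2.imwrite('pics/w6.png',cv2.resize(c['image'][80:280,180:380],None,fx=3,fy=3,interpolation=cv2.INTER_CUBIC))
```

```text
12.95 [0.63121554 0.22667811 0.08535873] [-0.6 -0.9 -2.6]
[0.55133547 0.23360286 0.22717664]
```

View pics/w6.png

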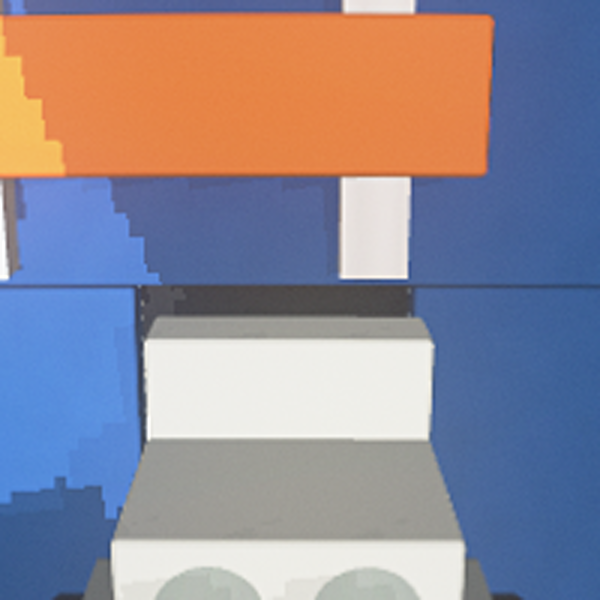

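The foot's bottom front edge is at crop (155,318)-(423,318) and its top front edge at (146,338)-(432,338). The pocket's front rim is at row 286, columns 138–412.

Run:
```python
from h import *
c=np.load('w6.npy',allow_pickle=True).item()
f=lambda x,y:(180+x/3,80+y/3)
a=np.radians(-4.45); ux=np.array([np.cos(a),np.sin(a)]);uy=np.array([-ux[1],ux[0]])
for n,p,q,zz in [('bot',(155,318),(423,318),(.062,.066,.069)),('top',(146,338),(432,338),(.076,.080,.083)),('pock',(138,286),(412,286),(.058,))]:
    for z in zz:
        F=plane(c,[f(*p),f(*q)],z)[:,:2]; m=F.mean(0); print(n,z,'w',np.linalg.norm(F[1]-F[0]).round(4),'along ux,uy',(m@ux).round(4),(m@uy).round(4))
print('p2', np.array([.6294,.2266])@ux,np.array([.6294,.2266])@uy)
```

```text
bot 0.062 w 0.0414 along ux,uy 0.573 0.2763
bot 0.066 w 0.0404 along ux,uy 0.572 0.2763
bot 0.069 w 0.0396 along ux,uy 0.5712 0.2763
top 0.076 w 0.0407 along ux,uy 0.5724 0.2763
top 0.08 w 0.0396 along ux,uy 0.5713 0.2762
top 0.083 w 0.0388 along ux,uy 0.5705 0.2762
pock 0.058 w 0.043 along ux,uy 0.5688 0.2741
p2 0.6099209368595566 0.27475147093393465
```

Shift by about (-1.3, -1.8) mm and lower gently.

>>> {"api": "send_rows", "payload": {"increments": [{"dx": -0.054, "dy": -0.072, "dz": 0, "roll": 0, "claw": -1}, {"dx": -0.054, "dy": -0.072, "dz": -0.2, "roll": 0, "claw": -1}, {"dx": -0.054, "dy": -0.072, "dz": -0.4, "roll": 0, "claw": -1}, {"dx": -0.054, "dy": -0.072, "dz": -0.55, "roll": 0, "claw": -1}, {"dx": -0.054, "dy": -0.072, "dz": -0.65, "roll": 0, "claw": -1}]}}

```text
clock: 13.62
tcp_pos: [0.6296, 0.2248, 0.0683]
orientation: [-0.0, 0.039, 0.999, -0.0]
wrist_force: [0.5, -0.1, -3.6]
finger_gap: 0.0393
grip_force: 41.3
```

>>> {"api": "send_rows", "payload": {"increments": [{"dx": 0, "dy": 0, "dz": 0, "roll": 0, "claw": -1}, {"dx": 0, "dy": 0, "dz": 0, "roll": 0, "claw": -1}, {"dx": 0, "dy": 0, "dz": 0, "roll": 0, "claw": -1}, {"dx": 0, "dy": 0, "dz": 0, "roll": 0, "claw": -1}, {"dx": 0, "dy": 0, "dz": 0, "roll": 0, "claw": -1}]}}

```text
clock: 14.25
tcp_pos: [0.6298, 0.2249, 0.0689]
orientation: [0.0, 0.039, 0.999, 0.0]
wrist_force: [-0.1, -0.1, -3.2]
finger_gap: 0.0393
grip_force: 41.3
```

In the pocket with no contact. Lower the last bit, release, rise.

>>> {"api": "send_rows", "payload": {"increments": [{"dx": 0, "dy": 0, "dz": -0.1, "roll": 0, "claw": -1}, {"dx": 0, "dy": 0, "dz": -0.1, "roll": 0, "claw": -1}, {"dx": 0, "dy": 0, "dz": -0.1, "roll": 0, "claw": 0.6}, {"dx": 0, "dy": 0, "dz": -0.1, "roll": 0, "claw": 0.6}, {"dx": 0, "dy": 0, "dz": -0.1, "roll": 0, "claw": 0.6}]}}

```text
clock: 14.88
tcp_pos: [0.6299, 0.2249, 0.0665]
orientation: [0.0, 0.039, 0.999, 0.0]
wrist_force: [-0.5, -0.2, 0.5]
finger_gap: 0.0682
grip_force: 0.0
```

>>> {"api": "send_rows", "payload": {"increments": [{"dx": 0, "dy": 0, "dz": 1, "roll": 0, "claw": 0.6}, {"dx": 0, "dy": 0, "dz": 2.5, "roll": 0, "claw": 0.8}, {"dx": 0, "dy": 0, "dz": 4.5, "roll": 0, "claw": 1}, {"dx": 0, "dy": 0, "dz": 6.5, "roll": 0, "claw": 1}, {"dx": 0, "dy": 0, "dz": 8, "roll": 0, "claw": 1}]}}

```text
clock: 15.5
tcp_pos: [0.6301, 0.2249, 0.2692]
orientation: [0.001, 0.039, 0.999, 0.0]
wrist_force: [0.4, -0.0, -0.1]
finger_gap: 0.0854
grip_force: 0.0
```

Run:
```python
from blk import *
s=get_state(); print(s['clock'],s['tcp_pos'],s['wrist_force'].round(1))
c=cam('wrist'); np.save('w7.npy',c,allow_pickle=True); cv2.imwrite('pics/w7.png',c['image'])
blocks(c,[(200,120,380,400)])
t=cam('top'); np.save('top2.npy',t,allow_pickle=True)
S=cv2.split(cv2.cvtColor(t['image'],cv2.COLOR_BGR2HSV)); m=((((S[0]<8)|(S[0]>172))&(S[1]>110)).astype(np.uint8))
n,l,st,ce=cv2.connectedComponentsWithStats(cv2.morphologyEx(m,cv2.MORPH_CLOSE,np.ones((5,5))))
for i in range(1,n):
    if st[i,4]>20 and 140<ce[i,0]<420 and 140<ce[i,1]<290: print('top red',ce[i].round(1),st[i,4],plane(t,[ce[i]],.076)[0].round(4))
```

```text
15.5 [0.63012159 0.22494556 0.26919171] [ 0.4 -0.  -0.1]
caps [200 281] [344 399] ctr 814.8 207.7 sz 172.6 161.3 long-axis ang 85.5
foot [200 251] [349 399] ctr 849.3 206.5 sz 212.5 235.2 long-axis ang -4.5
top red [171.7 168.8] 85 [0.6317 0.233  0.076 ]
top red [200.3 202.4] 70 [0.5289 0.1402 0.076 ]
```

Block A released. Now over to block B.

>>> {"api": "send_rows", "payload": {"increments": [{"dx": -0.6, "dy": -1.8, "dz": 0, "roll": 0, "claw": 1}, {"dx": -1.3, "dy": -4, "dz": 0, "roll": 0, "claw": 1}, {"dx": -2, "dy": -6.2, "dz": 0, "roll": 0, "claw": 1}, {"dx": -2.8, "dy": -8.4, "dz": 0, "roll": 0, "claw": 1}, {"dx": -3.6, "dy": -10.6, "dz": 0, "roll": 0, "claw": 1}]}}

```text
clock: 16.23
tcp_pos: [0.5386, -0.0417, 0.2655]
orientation: [-0.0, 0.039, 0.999, 0.0]
wrist_force: [0.3, -0.8, 0.6]
finger_gap: 0.0852
grip_force: 0.0
```

>>> {"api": "send_rows", "payload": {"increments": [{"dx": -0.7, "dy": -2.2, "dz": 0, "roll": 0, "claw": 1}, {"dx": -1.4, "dy": -4.4, "dz": 0, "roll": 0, "claw": 1}, {"dx": -2.2, "dy": -6.6, "dz": 0, "roll": 0, "claw": 1}, {"dx": -2.9, "dy": -8.8, "dz": 0, "roll": 0, "claw": 1}, {"dx": -3.6, "dy": -10.8, "dz": 0, "roll": 0, "claw": 1}]}}

```text
clock: 16.85
tcp_pos: [0.4487, -0.3118, 0.2655]
orientation: [-0.0, 0.039, 0.999, 0.0]
wrist_force: [0.7, -0.5, 0.1]
finger_gap: 0.0851
grip_force: 0.0
```

>>> {"api": "send_rows", "payload": {"increments": [{"dx": -0.1, "dy": -0.4, "dz": 0, "roll": 0, "claw": 1}, {"dx": -0.1, "dy": -0.4, "dz": 0, "roll": 0, "claw": 1}, {"dx": -0.1, "dy": -0.4, "dz": 0, "roll": 0, "claw": 1}, {"dx": -0.1, "dy": -0.4, "dz": 0, "roll": 0, "claw": 1}, {"dx": -0.1, "dy": -0.4, "dz": 0, "roll": 0, "claw": 1}]}}

```text
clock: 17.48
tcp_pos: [0.4477, -0.3192, 0.2665]
orientation: [0.0, 0.038, 0.999, 0.0]
wrist_force: [0.9, 0.4, 0.9]
finger_gap: 0.0858
grip_force: 0.0
```

```bash
cat >> blk.py <<'E'
def caps(c,z=.076,box=(0,0,560,420)):
    H,S,V=cv2.split(cv2.cvtColor(c['image'],cv2.COLOR_BGR2HSV)); m=((((H<8)|(H>172))&(S>110)).astype(np.uint8))
    cs,h=cv2.findContours(m,cv2.RETR_CCOMP,cv2.CHAIN_APPROX_NONE); out=[]
    for q,hh in zip(cs,h[0]):
        if hh[3]>=0 and cv2.contourArea(q)>12:
            M=cv2.moments(q); p=(M['m10']/M['m00'],M['m01']/M['m00'])
            if box[0]<p[0]<box[2] and box[1]<p[1]<box[3]: out.append(p)
    out=np.array(out); P=plane(c,out,z)[:,:2]; print(np.c_[out.round(1),(P*1000).round(1)])
    (x,y),(w,hh),a=cv2.minAreaRect((P*1000).astype(np.float32)); print('mean',P.mean(0).round(4),'rect',round(x,1),round(y,1),round(w,1),round(hh,1),round(a,1))
E
python3 - <<'E'
from blk import *
s=get_state(); print(s['clock'],s['tcp_pos'],s['orientation'],s['wrist_force'].round(1))
w7=np.load('w7.npy',allow_pickle=True).item(); print('placed'); caps(w7,.126,(200,200,380,420))
c=cam('wrist'); np.save('w8.npy',c,allow_pickle=True); cv2.imwrite('pics/w8.png',c['image'])
print('B');caps(c)
E
```

```text
17.475 [ 0.44773895 -0.31916748  0.26647558] [1.03184721e-04 3.82501978e-02 9.99268188e-01 1.18267966e-05] [0.9 0.4 0.9]
placed
[[204.6 396.  834.1 138.1]
 [257.9 387.2 825.8 193.3]
 [249.  383.  819.6 185. ]
 [216.8 379.5 813.  153.7]
 [235.  376.4 810.2 172.2]
 [253.1 373.2 807.5 190.4]
 [208.9 375.3 807.2 146.6]
 [226.4 372.5 804.8 164.4]
 [211.2 365.1 794.7 150.8]
 [229.8 361.6 791.6 169.4]
 [248.2 358.4 789.  187.5]
 [203.5 361.3 789.7 143.9]
 [205.6 349.8 776.1 148.1]
 [224.3 346.6 773.5 166.5]
 [243.3 343.1 770.7 184.9]
 [218.9 330.6 755.  163.8]
 [238.1 327.  752.3 182. ]
 [213.2 314.1 736.8 161. ]
 [232.5 310.3 733.9 179.1]
 [276.  384.  822.9 211.6]
 [271.6 369.8 804.6 208.7]
 [267.3 355.1 786.5 206.1]
 [262.4 339.5 767.9 203.1]
 [257.5 323.4 749.6 200.3]
 [252.5 306.4 731.2 197.6]
 [294.1 380.8 820.2 229.8]
 [290.3 366.5 802.  227.1]
 [286.2 351.5 783.6 224.3]
 [281.8 335.8 765.2 221.5]
 [277.5 319.6 746.9 218.9]
 [272.6 302.4 728.5 215.9]
 [312.7 377.4 817.5 248.2]
 [309.  362.9 799.2 245.4]
 [305.4 347.8 780.8 242.8]
 [301.5 332.  762.4 240. ]
 [297.5 315.6 744.2 237.3]
 [293.1 298.4 725.8 234.4]
 [334.1 387.8 833.1 269.2]
 [331.1 373.7 814.6 266.5]
 [328.  359.4 796.5 263.8]
 [324.5 344.1 778.1 261. ]
 [321.1 328.2 759.7 258.3]
 [317.5 311.6 741.4 255.6]
 [313.6 294.2 723.  252.8]
 [312.6 285.5 714.2 252.3]
 [286.3 214.3 646.4 233.7]
 [264.3 214.2 644.9 215.8]]
mean [0.774  0.2069] rect 739.3 203.0 188.6 131.1 0.4
B
[[ 278.5  199.4  464.3 -316.5]
 [ 278.6  182.4  447.9 -315.1]
 [ 278.9  164.9  431.5 -313.7]
 [ 259.4  199.4  462.9 -334.4]
 [ 259.1  182.3  446.4 -333.1]
 [ 258.9  164.9  430.1 -331.9]]
mean [ 0.4472 -0.3241] rect 447.2 -324.1 18.2 33.0 85.5
```

Block B is at (0.4472,-0.3241), square with the tool, and the cap grid spacing is consistent. Descend, grip, lift.

>>> {"api": "send_rows", "payload": {"increments": [{"dx": -0.02, "dy": -0.19, "dz": -1.5, "roll": 0, "claw": 1}, {"dx": -0.02, "dy": -0.19, "dz": -3.5, "roll": 0, "claw": 1}, {"dx": -0.02, "dy": -0.19, "dz": -5.5, "roll": 0, "claw": 1}, {"dx": -0.02, "dy": -0.19, "dz": -7, "roll": 0, "claw": 1}, {"dx": -0.02, "dy": -0.19, "dz": -8, "roll": 0, "claw": 1}]}}

```text
clock: 18.15
tcp_pos: [0.4461, -0.3238, 0.0643]
orientation: [-0.001, 0.039, 0.999, 0.001]
wrist_force: [0.7, 1.1, 0.3]
finger_gap: 0.0854
grip_force: 0.0
```

>>> {"api": "send_rows", "payload": {"increments": [{"dx": 0, "dy": 0, "dz": -1, "roll": 0, "claw": 1}, {"dx": 0, "dy": 0, "dz": -2, "roll": 0, "claw": 1}, {"dx": 0, "dy": 0, "dz": -2, "roll": 0, "claw": 1}, {"dx": 0, "dy": 0, "dz": -2, "roll": 0, "claw": -1}, {"dx": 0, "dy": 0, "dz": -2, "roll": 0, "claw": -1}]}}

```text
clock: 18.77
tcp_pos: [0.4476, -0.3256, 0.0177]
orientation: [0.001, 0.039, 0.999, -0.001]
wrist_force: [0.2, 0.4, -0.0]
finger_gap: 0.0519
grip_force: 0.0
```

>>> {"api": "send_rows", "payload": {"increments": [{"dx": 0, "dy": 0, "dz": 0, "roll": 0, "claw": -1}, {"dx": 0, "dy": 0, "dz": 0, "roll": 0, "claw": -1}, {"dx": 0, "dy": 0, "dz": 0, "roll": 0, "claw": -1}, {"dx": 0, "dy": 0, "dz": 0, "roll": 0, "claw": -1}, {"dx": 0, "dy": 0, "dz": 0, "roll": 0, "claw": -1}]}}

```text
clock: 19.4
tcp_pos: [0.4476, -0.3255, 0.0177]
orientation: [0.001, 0.039, 0.999, -0.001]
wrist_force: [0.4, 1.3, 5.2]
finger_gap: 0.0396
grip_force: 41.9
```

>>> {"api": "send_rows", "payload": {"increments": [{"dx": 0, "dy": 0, "dz": 1, "roll": 0, "claw": -1}, {"dx": 0, "dy": 0, "dz": 2.5, "roll": 0, "claw": -1}, {"dx": 0, "dy": 0, "dz": 4.5, "roll": 0, "claw": -1}, {"dx": 0, "dy": 0, "dz": 6, "roll": 0, "claw": -1}, {"dx": 0, "dy": 0, "dz": 7, "roll": 0, "claw": -1}]}}

```text
clock: 20.02
tcp_pos: [0.4469, -0.3251, 0.1932]
orientation: [0.001, 0.039, 0.999, -0.001]
wrist_force: [-0.3, 0.5, -2.8]
finger_gap: 0.0397
grip_force: 41.3
```

Carry B to pocket 1 and stop just above the deck.

>>> {"api": "send_rows", "payload": {"increments": [{"dx": 0.5, "dy": 1.4, "dz": 0, "roll": 0, "claw": -1}, {"dx": 1.2, "dy": 3.2, "dz": 0, "roll": 0, "claw": -1}, {"dx": 2, "dy": 5.2, "dz": 0, "roll": 0, "claw": -1}, {"dx": 2.8, "dy": 7.2, "dz": 0, "roll": 0, "claw": -1}, {"dx": 3.5, "dy": 9.2, "dz": 0, "roll": 0, "claw": -1}]}}

```text
clock: 20.65
tcp_pos: [0.5344, -0.0933, 0.191]
orientation: [-0.0, 0.039, 0.999, 0.0]
wrist_force: [0.5, 0.9, -2.1]
finger_gap: 0.0396
grip_force: 41.3
```

>>> {"api": "send_rows", "payload": {"increments": [{"dx": 0.8, "dy": 2, "dz": 0, "roll": 0, "claw": -1}, {"dx": 1.6, "dy": 4, "dz": 0, "roll": 0, "claw": -1}, {"dx": 2.4, "dy": 6, "dz": 0, "roll": 0, "claw": -1}, {"dx": 3.1, "dy": 8, "dz": 0, "roll": 0, "claw": -1}, {"dx": 3.54, "dy": 9.21, "dz": 0, "roll": 0, "claw": -1}]}}

```text
clock: 21.28
tcp_pos: [0.6227, 0.1379, 0.1905]
orientation: [-0.001, 0.038, 0.999, 0.0]
wrist_force: [0.2, -0.5, -3.0]
finger_gap: 0.0393
grip_force: 41.4
```

>>> {"api": "send_rows", "payload": {"increments": [{"dx": 0, "dy": 0, "dz": 0, "roll": 0, "claw": -1}, {"dx": 0, "dy": 0, "dz": -1, "roll": 0, "claw": -1}, {"dx": 0, "dy": 0, "dz": -2.3, "roll": 0, "claw": -1}, {"dx": 0, "dy": 0, "dz": -3.5, "roll": 0, "claw": -1}, {"dx": 0, "dy": 0, "dz": -4.2, "roll": 0, "claw": -1}]}}

```text
clock: 21.9
tcp_pos: [0.6212, 0.1341, 0.0843]
orientation: [-0.002, 0.04, 0.999, -0.0]
wrist_force: [-0.0, -0.4, -2.5]
finger_gap: 0.0397
grip_force: 41.5
```

>>> {"api": "send_rows", "payload": {"increments": [{"dx": 0, "dy": 0, "dz": 0, "roll": 0, "claw": -1}, {"dx": 0, "dy": 0, "dz": 0, "roll": 0, "claw": -1}, {"dx": 0, "dy": 0, "dz": 0, "roll": 0, "claw": -1}, {"dx": 0, "dy": 0, "dz": 0, "roll": 0, "claw": -1}, {"dx": 0, "dy": 0, "dz": 0, "roll": 0, "claw": -1}]}}

```text
clock: 22.52
tcp_pos: [0.623, 0.1354, 0.0868]
orientation: [0.0, 0.039, 0.999, 0.0]
wrist_force: [-0.7, 0.5, -2.8]
finger_gap: 0.0396
grip_force: 41.4
```

Run:
```python
from h import *
s=get_state(); print(s['clock'],s['tcp_pos'],s['finger_gap'],s['wrist_force'].round(1))
c=cam('wrist'); np.save('w9.npy',c,allow_pickle=True)
im=c['image']; H,S,V=cv2.split(cv2.cvtColor(im,cv2.COLOR_BGR2HSV))
for col in (270,280,290): print('col',col,[(r,int(V[r,col]),int(S[r,col])) for r in range(168,200,1)])
for row in (181,183,195,205): print('row',row,[(x,int(V[row,x]),int(S[row,x])) for x in list(range(220,236))+list(range(314,332))])
```

```text
22.525 [0.62301977 0.13543199 0.08682568] 0.03958119357452271 [-0.7  0.5 -2.8]
col 270 [(168, 140, 124), (169, 142, 122), (170, 141, 123), (171, 142, 124), (172, 143, 121), (173, 143, 123), (174, 140, 126), (175, 141, 123), (176, 107, 83), (177, 70, 7), (178, 71, 18), (179, 74, 17), (180, 72, 21), (181, 75, 24), (182, 76, 17), (183, 74, 21), (184, 73, 21), (185, 76, 17), (186, 106, 2), (187, 149, 9), (188, 145, 7), (189, 144, 7), (190, 146, 9), (191, 146, 10), (192, 142, 5), (193, 145, 5), (194, 211, 10), (195, 226, 8), (196, 232, 8), (197, 231, 6), (198, 232, 8), (199, 231, 7)]
col 280 [(168, 139, 125), (169, 138, 126), (170, 140, 122), (171, 138, 120), (172, 139, 121), (173, 137, 123), (174, 141, 123), (175, 137, 125), (176, 102, 88), (177, 67, 11), (178, 71, 7), (179, 70, 11), (180, 72, 14), (181, 70, 11), (182, 72, 14), (183, 72, 11), (184, 74, 17), (185, 77, 13), (186, 107, 2), (187, 147, 7), (188, 144, 9), (189, 147, 10), (190, 146, 7), (191, 147, 9), (192, 145, 9), (193, 148, 10), (194, 211, 11), (195, 225, 7), (196, 232, 7), (197, 231, 7), (198, 229, 7), (199, 230, 7)]
col 29
[... 2028 characters left out ...]
 202, 10), (324, 140, 142), (325, 145, 134), (326, 145, 132), (327, 147, 130), (328, 143, 136), (329, 144, 136), (330, 144, 135), (331, 144, 136)]
row 205 [(220, 206, 145), (221, 203, 146), (222, 204, 148), (223, 206, 145), (224, 205, 143), (225, 203, 147), (226, 206, 147), (227, 204, 140), (228, 214, 21), (229, 249, 2), (230, 245, 2), (231, 245, 3), (232, 245, 3), (233, 245, 3), (234, 245, 3), (235, 245, 3), (314, 231, 9), (315, 231, 7), (316, 230, 8), (317, 231, 8), (318, 230, 8), (319, 231, 8), (320, 232, 8), (321, 232, 9), (322, 216, 12), (323, 159, 37), (324, 143, 139), (325, 144, 133), (326, 144, 129), (327, 142, 131), (328, 145, 130), (329, 144, 133), (330, 144, 131), (331, 146, 128)]
```

Run:
```python
from h import *
c=np.load('w9.npy',allow_pickle=True).item()
a=np.radians(-4.45); ux=np.array([np.cos(a),np.sin(a)]);uy=np.array([-ux[1],ux[0]])
for n,p,q,zz in [('top',(227.5,193.7),(323.3,193.7),(.081,.083)),('bot',(227.5,186),(323.3,186),(.067,.069)),('pockrow',(228,176),(320.7,176),(.058,)),('pock',(228,181),(320.7,181),(.058,))]:
    for z in zz:
        F=plane(c,[p,q],z)[:,:2]; m=F.mean(0); print(n,z,'w',np.linalg.norm(F[1]-F[0]).round(4),'ux,uy',(m@ux).round(4),(m@uy).round(4))
```

```text
top 0.081 w 0.0399 ux,uy 0.5708 0.1843
top 0.083 w 0.0394 ux,uy 0.5703 0.1843
bot 0.067 w 0.0434 ux,uy 0.571 0.1843
bot 0.069 w 0.0429 ux,uy 0.5705 0.1843
pockrow 0.058 w 0.044 ux,uy 0.5684 0.1838
pock 0.058 w 0.0442 ux,uy 0.5709 0.1838
```

Alignment is within 0.5 mm. Lower into pocket 1 and release.

>>> {"api": "send_rows", "payload": {"increments": [{"dx": -0.016, "dy": -0.016, "dz": -0.1, "roll": 0, "claw": -1}, {"dx": -0.016, "dy": -0.016, "dz": -0.3, "roll": 0, "claw": -1}, {"dx": -0.016, "dy": -0.016, "dz": -0.5, "roll": 0, "claw": -1}, {"dx": -0.016, "dy": -0.016, "dz": -0.6, "roll": 0, "claw": -1}, {"dx": -0.016, "dy": -0.016, "dz": -0.68, "roll": 0, "claw": -1}]}}

```text
clock: 23.2
tcp_pos: [0.6223, 0.135, 0.069]
orientation: [-0.0, 0.039, 0.999, 0.0]
wrist_force: [0.4, 0.2, -2.7]
finger_gap: 0.0397
grip_force: 41.4
```

>>> {"api": "send_rows", "payload": {"increments": [{"dx": 0, "dy": 0, "dz": 0, "roll": 0, "claw": -1}, {"dx": 0, "dy": 0, "dz": -0.05, "roll": 0, "claw": -1}, {"dx": 0, "dy": 0, "dz": -0.05, "roll": 0, "claw": -1}, {"dx": 0, "dy": 0, "dz": -0.05, "roll": 0, "claw": -1}, {"dx": 0, "dy": 0, "dz": -0.05, "roll": 0, "claw": -1}]}}

```text
clock: 23.82
tcp_pos: [0.6224, 0.1349, 0.0681]
orientation: [0.0, 0.039, 0.999, 0.0]
wrist_force: [-0.1, -0.0, -2.5]
finger_gap: 0.0391
grip_force: 41.4
```

>>> {"api": "send_rows", "payload": {"increments": [{"dx": 0, "dy": 0, "dz": -0.04, "roll": 0, "claw": 0.4}, {"dx": 0, "dy": 0, "dz": -0.04, "roll": 0, "claw": 0.5}, {"dx": 0, "dy": 0, "dz": -0.04, "roll": 0, "claw": 0.5}, {"dx": 0, "dy": 0, "dz": 0.5, "roll": 0, "claw": 0.5}, {"dx": 0, "dy": 0, "dz": 2, "roll": 0, "claw": 0.5}]}}

```text
clock: 24.45
tcp_pos: [0.6209, 0.1348, 0.1173]
orientation: [-0.002, 0.039, 0.999, -0.0]
wrist_force: [0.5, -0.6, 0.5]
finger_gap: 0.0643
grip_force: 0.0
```

>>> {"api": "send_rows", "payload": {"increments": [{"dx": 0, "dy": 0, "dz": 1.5, "roll": 0, "claw": 0.5}, {"dx": 0, "dy": 0, "dz": 3.5, "roll": 0, "claw": 0.5}, {"dx": 0, "dy": -0.5, "dz": 5.5, "roll": 0, "claw": 0}, {"dx": 0.2, "dy": -1, "dz": 7, "roll": 0, "claw": 0}, {"dx": 0.6, "dy": -1, "dz": 8, "roll": 0, "claw": 0}]}}

```text
clock: 25.08
tcp_pos: [0.6377, 0.1092, 0.3223]
orientation: [0.002, 0.04, 0.999, 0.0]
wrist_force: [0.5, -0.4, 0.1]
finger_gap: 0.0425
grip_force: 0.0
```

>>> {"api": "send_rows", "payload": {"increments": [{"dx": 0, "dy": 0, "dz": 0, "roll": 0, "claw": 0}, {"dx": 0, "dy": 0, "dz": 0, "roll": 0, "claw": 0}, {"dx": 0, "dy": 0, "dz": 0, "roll": 0, "claw": 0}, {"dx": 0, "dy": 0, "dz": 0, "roll": 0, "claw": 0}, {"dx": 0, "dy": 0, "dz": 0, "roll": 0, "claw": 0}]}}

```text
clock: 25.7
tcp_pos: [0.6371, 0.1101, 0.3176]
orientation: [-0.0, 0.039, 0.999, -0.0]
wrist_force: [-0.0, 1.0, 0.7]
finger_gap: 0.0426
grip_force: 0.0
```

Run:
```python
from blk import *
s=get_state(); print(s['clock'],s['tcp_pos'],s['finger_gap'])
c=cam('wrist'); np.save('w10.npy',c,allow_pickle=True)
p1=np.array([.6222,.1372]);p2=np.array([.6294,.2266])
e=proj(c,[[*p1,.126],[*p2,.126]]); print(e)
for q in e: caps(c,.126,(q[0]-40,q[1]-45,q[0]+40,q[1]+45))
t=cam('top'); np.save('top3.npy',t,allow_pickle=True)
A=cv2.resize(c['image'],(800,600)); cv2.imwrite('pics/w10.png',A)
```

```text
25.7 [0.63705377 0.11006017 0.31757604] 0.04262405226567012
[[302.43820733 164.61424997]
 [398.66510264 165.33820234]]
[[310.6 181.  638.2 143.9]
 [311.1 163.6 621.8 145.2]
 [311.8 145.6 605.4 146.6]
 [291.3 181.  636.8 126. ]
 [291.7 163.5 620.4 127.4]
 [291.8 145.5 604.  128.6]]
mean [0.6211 0.1363] rect 621.1 136.3 18.1 33.0 85.5
[[405.4 182.1 646.  233.4]
 [386.9 181.9 644.5 215.7]
 [394.5 171.9 635.3 222.8]
 [407.5 165.  629.7 235. ]
 [388.6 164.8 628.3 217.1]
 [396.1 154.6 619.2 224.1]
 [399.4 147.2 612.6 227. ]
 [409.1 147.2 613.1 236.1]
 [390.  147.  611.8 218.3]]
mean [0.6267 0.2255] rect 628.8 226.0 18.1 32.9 85.4
```

View pics/w10.png

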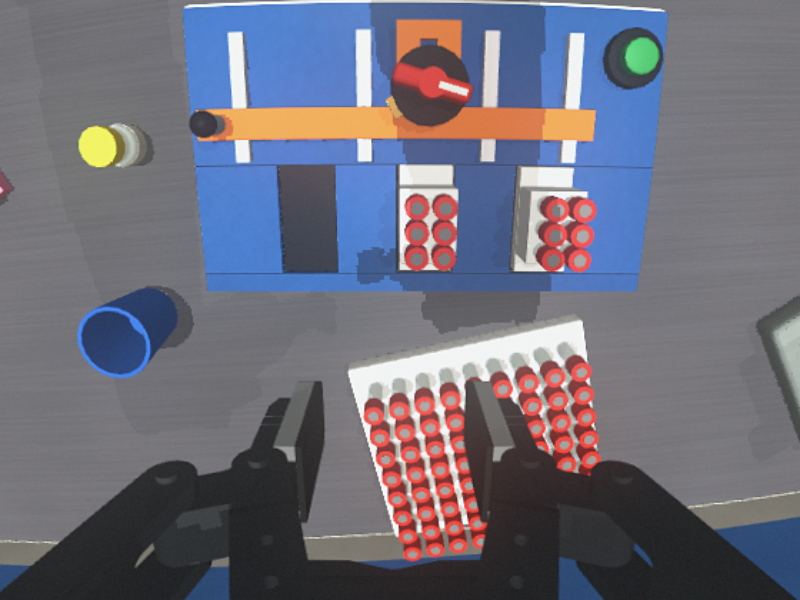

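Both blocks look seated and square: cap grids at (0.621,0.136) and (0.629,0.226), axis 85.5°. The third pocket is empty and the bar is drawn back. Now back to the peg to slide the bar home.

>>> {"api": "send_rows", "payload": {"increments": [{"dx": -1, "dy": -1.2, "dz": -0.5, "roll": 0, "claw": 0}, {"dx": -2, "dy": -2.5, "dz": -1.5, "roll": 0, "claw": 0}, {"dx": -3, "dy": -3.8, "dz": -3, "roll": 0, "claw": 0}, {"dx": -3.8, "dy": -4.78, "dz": -4.5, "roll": 0, "claw": 0}, {"dx": -3.8, "dy": -4.78, "dz": -6, "roll": 0, "claw": 0}]}}

```text
clock: 26.42
tcp_pos: [0.541, -0.0111, 0.1675]
orientation: [0.0, 0.04, 0.999, -0.0]
wrist_force: [1.5, 0.9, -0.0]
finger_gap: 0.0428
grip_force: 0.0
```

>>> {"api": "send_rows", "payload": {"increments": [{"dx": 0, "dy": 0, "dz": -1, "roll": 0, "claw": 0}, {"dx": 0, "dy": 0, "dz": -2, "roll": 0, "claw": 0}, {"dx": 0, "dy": 0, "dz": -3, "roll": 0, "claw": 0}, {"dx": 0, "dy": 0, "dz": -3.55, "roll": 0, "claw": 0}, {"dx": 0, "dy": 0, "dz": -3.55, "roll": 0, "claw": 0}]}}

```text
clock: 27.05
tcp_pos: [0.5417, -0.0094, 0.0786]
orientation: [-0.001, 0.039, 0.999, 0.0]
wrist_force: [-0.0, -0.3, 0.7]
finger_gap: 0.0429
grip_force: 0.0
```

>>> {"api": "send_rows", "payload": {"increments": [{"dx": 0, "dy": 0, "dz": 0, "roll": 0, "claw": -1}, {"dx": 0, "dy": 0, "dz": 0, "roll": 0, "claw": -1}, {"dx": 0, "dy": 0, "dz": 0, "roll": 0, "claw": -1}, {"dx": 0, "dy": 0, "dz": 0, "roll": 0, "claw": -1}, {"dx": 0, "dy": 0, "dz": 0, "roll": 0, "claw": -1}], "grip_force": 30}}

```text
clock: 27.68
tcp_pos: [0.5433, -0.0093, 0.0805]
orientation: [0.001, 0.039, 0.999, 0.0]
wrist_force: [-0.4, 1.4, 5.8]
finger_gap: 0.013
grip_force: 30.1
```

>>> {"api": "send_rows", "payload": {"increments": [{"dx": 0.3, "dy": -0.02, "dz": 0, "roll": 0, "claw": -1}, {"dx": 0.6, "dy": -0.05, "dz": 0, "roll": 0, "claw": -1}, {"dx": 0.85, "dy": -0.07, "dz": 0, "roll": 0, "claw": -1}, {"dx": 1.1, "dy": -0.08, "dz": 0, "roll": 0, "claw": -1}, {"dx": 1.1, "dy": -0.08, "dz": 0, "roll": 0, "claw": -1}]}}

```text
clock: 28.3
tcp_pos: [0.5714, -0.0115, 0.0805]
orientation: [0.001, 0.039, 0.999, 0.0]
wrist_force: [1.5, 0.6, 4.2]
finger_gap: 0.0128
grip_force: 30.0
```

Moved 28 mm freely. Push on until the stop.

>>> {"api": "send_rows", "payload": {"increments": [{"dx": 0.08, "dy": -0.006, "dz": 0, "roll": 0, "claw": -1}, {"dx": 0.16, "dy": -0.012, "dz": 0, "roll": 0, "claw": -1}, {"dx": 0.25, "dy": -0.02, "dz": 0, "roll": 0, "claw": -1}, {"dx": 0.25, "dy": -0.02, "dz": 0, "roll": 0, "claw": -1}, {"dx": 0.25, "dy": -0.02, "dz": 0, "roll": 0, "claw": -1}]}}

```text
clock: 28.92
tcp_pos: [0.5733, -0.0117, 0.0803]
orientation: [-0.002, 0.039, 0.999, 0.0]
wrist_force: [-10.5, 2.5, 14.5]
finger_gap: 0.0128
grip_force: 31.0
```

The bar is at its home stop (30 mm of travel, 10 N). Release, rise and look at the knob from above.

>>> {"api": "send_rows", "payload": {"increments": [{"dx": -0.15, "dy": 0, "dz": 0, "roll": 0, "claw": -1}, {"dx": -0.15, "dy": 0, "dz": 0, "roll": 0, "claw": 0}, {"dx": -0.15, "dy": 0, "dz": 0, "roll": 0, "claw": 0}, {"dx": -0.15, "dy": 0, "dz": 1, "roll": 0, "claw": 0}, {"dx": -0.15, "dy": 0, "dz": 3, "roll": 0, "claw": 0}]}}

```text
clock: 29.55
tcp_pos: [0.5704, -0.012, 0.1524]
orientation: [-0.003, 0.039, 0.999, 0.0]
wrist_force: [1.6, -0.5, -0.0]
finger_gap: 0.043
grip_force: 0.0
```

>>> {"api": "send_rows", "payload": {"increments": [{"dx": 0, "dy": 0.5, "dz": 2, "roll": 0, "claw": 0}, {"dx": 0, "dy": 2, "dz": 4, "roll": 0, "claw": 0}, {"dx": 0.2, "dy": 4, "dz": 5, "roll": 0, "claw": 0}, {"dx": 0.2, "dy": 5.9, "dz": 5, "roll": 0, "claw": 0}, {"dx": 0.2, "dy": 5.9, "dz": 5, "roll": 0, "claw": 0}]}}

```text
clock: 30.18
tcp_pos: [0.5773, 0.1383, 0.2792]
orientation: [0.0, 0.037, 0.999, 0.0]
wrist_force: [-0.1, -0.2, 0.3]
finger_gap: 0.0425
grip_force: 0.0
```

>>> {"api": "send_rows", "payload": {"increments": [{"dx": 0, "dy": 0, "dz": 0, "roll": 0, "claw": 0}, {"dx": 0, "dy": 0, "dz": 0, "roll": 0, "claw": 0}, {"dx": 0, "dy": 0, "dz": 0, "roll": 0, "claw": 0}, {"dx": 0, "dy": 0, "dz": 0, "roll": 0, "claw": 0}, {"dx": 0, "dy": 0, "dz": 0, "roll": 0, "claw": 0}]}}

```text
clock: 30.8
tcp_pos: [0.5774, 0.135, 0.2793]
orientation: [0.0, 0.039, 0.999, 0.0]
wrist_force: [0.0, -0.0, 0.2]
finger_gap: 0.0429
grip_force: 0.0
```

Run:
```python
from h import *
s=get_state(); print(s['clock'],s['tcp_pos'],s['orientation'],s['finger_gap'])
c=cam('wrist'); np.save('w11.npy',c,allow_pickle=True); cv2.imwrite('pics/w11.png',c['image'])
print(ray(c,[[280,210]])[0])
def knob(c,b):
    H,S,V=cv2.split(cv2.cvtColor(c['image'],cv2.COLOR_BGR2HSV)); k=np.zeros(H.shape,np.uint8); k[b[1]:b[3],b[0]:b[2]]=1
    # whole knob silhouette: dark skirt + red
    m=((((V<110)&(S<110))|(((H<8)|(H>174))&(S>130)))*k).astype(np.uint8); m=cv2.morphologyEx(cv2.morphologyEx(m,cv2.MORPH_CLOSE,np.ones((5,5))),cv2.MORPH_OPEN,np.ones((5,5)))
    q=max(cv2.findContours(m,0,1)[0],key=cv2.contourArea); print('skirt circle',cv2.minEnclosingCircle(q),cv2.fitEllipse(q))
    r=((((H<8)|(H>174))&(S>130))*k).astype(np.uint8); r=cv2.morphologyEx(r,cv2.MORPH_CLOSE,np.ones((7,7)))
    q=max(cv2.findContours(r,0,1)[0],key=cv2.contourArea); R=cv2.minAreaRect(q); print('red',R,cv2.contourArea(q))
    return R
e=proj(c,[[.53,.141,.09]])[0].astype(int); print(e)
knob(c,(e[0]-70,e[1]-60,e[0]+70,e[1]+60))
e2=proj(np.load('w5.npy',allow_pickle=True).item(),[[.53,.141,.09]])[0]; print('w5',e2)
knob(np.load('w5.npy',allow_pickle=True).item(),(60,20,185,120))
knob(np.load('w2.npy',allow_pickle=True).item(),(250,125,320,185))
x0,y0=max(e[0]-100,0),max(e[1]-75,0); cv2.imwrite('pics/w11c.png',cv2.resize(c['image'][y0:y0+150,x0:x0+200],None,fx=4,fy=4,interpolation=cv2.INTER_CUBIC)); print(x0,y0)
```

```text
30.8 [0.57739548 0.1350403  0.27934355] [2.43183053e-06 3.94174672e-02 9.99222828e-01 5.35582851e-05] 0.04287017225656005
[0.49759277 0.14203077 0.42123693]
[276 130]
skirt circle ((280.5, 129.0), 30.761276245117188) ((278.5279235839844, 127.88273620605469), (56.2352180480957, 58.33324432373047), 19.946155548095703)
red ((279.46234130859375, 131.48287963867188), (60.49798583984375, 23.007442474365234), 24.443954467773438) 977.5
w5 [128.18572084  75.68070577]
skirt circle ((124.0, 72.0), 54.083370208740234) ((128.03684997558594, 70.37423706054688), (80.59893798828125, 98.44698333740234), 110.87126159667969)
red ((118.12727355957031, 71.19534301757812), (95.20651245117188, 33.42666244506836), 5.572197437286377) 2235.0
skirt circle ((286.92242431640625, 155.54310607910156), 26.714567184448242) ((286.08135986328125, 155.63584899902344), (49.38797378540039, 49.902748107910156), 110.79043579101562)
red ((286.8255615234375, 159.96311950683594), (52.498756408691406, 23.377689361572266), 29.291362762451172) 744.5
176 55
```

View pics/w11c.png

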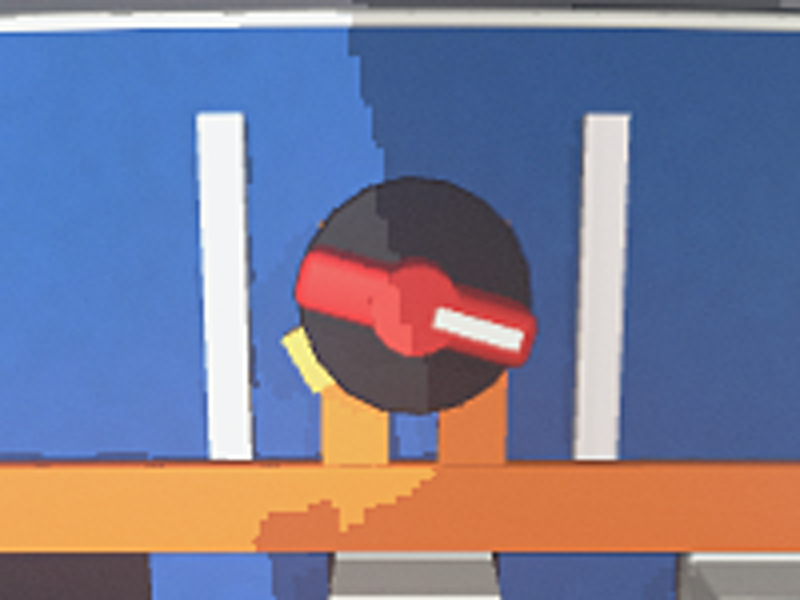

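The crop shows the knob hub at crop (415,310), skirt circle centre (413.5,295), and white mark from (435,318) to (522,340). The bar is home and its fork is under the knob.

Run:
```python
from h import *
c=np.load('w11.npy',allow_pickle=True).item(); f=lambda x,y:(176+x/4,55+y/4)
for z in (.07,.075,.08,.085):
    F=plane(c,[f(297,295),f(530,295),f(413.5,177),f(413.5,413)],z)[:,:2]; print('skirt',z,np.linalg.norm(F[1]-F[0]).round(4),np.linalg.norm(F[3]-F[2]).round(4),F.mean(0).round(4))
for z in (.1,.105,.11):
    M=plane(c,[f(415,310),f(435,318),f(522,340),f(303,277),f(531,341)],z)[:,:2]; d=M[2]-M[1]; e=M[4]-M[3]
    print('hub',z,M[0].round(4),'mark ang',np.degrees(np.arctan2(d[1],d[0])).round(1),'wing len',np.linalg.norm(e).round(4),'ang',np.degrees(np.arctan2(e[1],e[0])).round(1),'mid',((M[3]+M[4])/2).round(4))
```

```text
skirt 0.07 0.0549 0.055 [0.5306 0.1436]
skirt 0.075 0.0541 0.0542 [0.5301 0.1436]
skirt 0.08 0.0533 0.0535 [0.5297 0.1436]
skirt 0.085 0.0525 0.0527 [0.5292 0.1436]
hub 0.1 [0.5308 0.1436] mark ang 71.5 wing len 0.0511 ang 70.0 mid [0.5306 0.1442]
hub 0.105 [0.5303 0.1436] mark ang 71.5 wing len 0.0503 ang 70.0 mid [0.5301 0.1441]
hub 0.11 [0.5298 0.1435] mark ang 71.5 wing len 0.0495 ang 70.0 mid [0.5296 0.1441]
```

Knob axis is (0.530,0.1437), wing top about 0.109, wing direction 70.5° (≈+0.26 rad). I'll grip with tool yaw 160.5°, which allows the full −101°/+178° turn within the joint 6 range. Rotating above it first.

>>> {"api": "send_rows", "payload": {"increments": [{"dx": -0.4, "dy": 0.1, "dz": -0.3, "roll": 1.1, "claw": 0}, {"dx": -0.8, "dy": 0.2, "dz": -0.8, "roll": 2.3, "claw": 0}, {"dx": -1.2, "dy": 0.3, "dz": -1.5, "roll": 3.5, "claw": 0}, {"dx": -1.6, "dy": 0.35, "dz": -2.2, "roll": 4.7, "claw": 0}, {"dx": -1.9, "dy": 0.35, "dz": -3, "roll": 5.9, "claw": 0}]}}

```text
clock: 31.48
tcp_pos: [0.5296, 0.1443, 0.2041]
orientation: [0.0, -0.367, 0.93, -0.0]
wrist_force: [0.8, 0.3, -0.3]
finger_gap: 0.0427
grip_force: 0.0
```

>>> {"api": "send_rows", "payload": {"increments": [{"dx": 0, "dy": 0, "dz": 0, "roll": 1.2, "claw": 0}, {"dx": 0, "dy": 0, "dz": 0, "roll": 2.4, "claw": 0}, {"dx": 0, "dy": 0, "dz": 0, "roll": 3.4, "claw": 0}, {"dx": 0, "dy": 0, "dz": 0, "roll": 3.4, "claw": 0}, {"dx": 0, "dy": 0, "dz": 0, "roll": 3.4, "claw": 0}]}}

```text
clock: 32.1
tcp_pos: [0.5299, 0.1442, 0.2044]
orientation: [0.0, -0.572, 0.82, 0.0]
wrist_force: [0.3, 0.6, -0.7]
finger_gap: 0.0424
grip_force: 0.0
```

```bash
cat > st.py <<'E'
from h import *
from scipy.spatial.transform import Rotation as R
def st():
    s=get_state(); q=s['orientation']; y=R.from_quat([q[1],q[2],q[3],q[0]]).as_matrix()[:,1]
    print(round(s['clock'],2),s['tcp_pos'].round(4),'psi',np.degrees(np.arctan2(y[1],y[0])).round(1),'j',np.degrees(s['joint_pos']).round(0),'F',s['wrist_force'].round(1),'T',s['ft_torque'].round(3),'gap',round(s['finger_gap'],4))
E
python3 -c "
from st import *; st()
c=cam('wrist'); np.save('w12.npy',c,allow_pickle=True)
H,S,V=cv2.split(cv2.cvtColor(c['image'],cv2.COLOR_BGR2HSV))
w=np.load('w11.npy',allow_pickle=True).item()
e=proj(c,[[.53,.1437,.109]])[0]; print('hub exp',e)
m=(((H<8)|(H>174))&(S>130)).astype(np.uint8); b=e.astype(int); k=np.zeros_like(m); k[b[1]-80:b[1]+80,b[0]-80:b[0]+80]=1
m=cv2.morphologyEx(m*k,cv2.MORPH_CLOSE,np.ones((9,9))); q=max(cv2.findContours(m,0,1)[0],key=cv2.contourArea); print(cv2.minAreaRect(q))
P=plane(c,q.reshape(-1,2),.109)[:,:2]*1000; print(cv2.minAreaRect(P.astype(np.float32)))
t=cam('top'); print(t['image'].shape)
"
```

```text
32.1 [0.5299 0.1442 0.2044] psi 159.8 j [  7.  16.  -4.  70.   0. -63.] F [ 0.3  0.6 -0.7] T [ 0.04 -0.01  0.03] gap 0.0424
hub exp [273.52838225 212.7748232 ]
((275.5, 211.5), (77.0, 27.0), 90.0)
((528.754638671875, 144.19435119628906), (55.166786193847656, 18.493345260620117), 69.77122497558594)
(420, 560, 3)
```

Aligned (wing 69.8°, tool 159.8°). Descend and grip lightly.

>>> {"api": "send_rows", "payload": {"increments": [{"dx": 0, "dy": 0, "dz": -1, "roll": 0, "claw": 0}, {"dx": 0, "dy": 0, "dz": -2, "roll": 0, "claw": 0}, {"dx": 0, "dy": 0, "dz": -3, "roll": 0, "claw": 0}, {"dx": 0, "dy": 0, "dz": -4, "roll": 0, "claw": 0}, {"dx": 0, "dy": 0, "dz": -4.55, "roll": 0, "claw": 0}]}}

```text
clock: 32.83
tcp_pos: [0.5293, 0.1441, 0.0914]
orientation: [-0.0, -0.573, 0.82, 0.0]
wrist_force: [-24.5, -3.6, 73.9]
finger_gap: 0.043
grip_force: 37.4
```

>>> {"api": "send_rows", "payload": {"increments": [{"dx": 0, "dy": 0, "dz": 0, "roll": 0, "claw": 0}, {"dx": 0, "dy": 0, "dz": 0, "roll": 0, "claw": -1}, {"dx": 0, "dy": 0, "dz": 0, "roll": 0, "claw": -1}, {"dx": 0, "dy": 0, "dz": 0, "roll": 0, "claw": -1}, {"dx": 0, "dy": 0, "dz": 0, "roll": 0, "claw": -1}], "grip_force": 30}}

```text
clock: 33.45
tcp_pos: [0.5303, 0.1454, 0.0947]
orientation: [0.002, -0.573, 0.819, 0.0]
wrist_force: [-9.8, 2.3, 24.3]
finger_gap: 0.0117
grip_force: 42.8
```

```bash
python3 -c "
from st import *; st()"
```

```text
33.45 [0.5303 0.1454 0.0947] psi 159.9 j [  7.  20. -15.  55.   0. -63.] F [-9.8  2.3 24.3] T [ 0.375  1.678 -0.05 ] gap 0.0117
```

The fingertips touched the skirt, so it sits about 5 mm higher than estimated (skirt top ≈0.093). Raise and regrip.

>>> {"api": "send_rows", "payload": {"increments": [{"dx": 0, "dy": -0.04, "dz": 0, "roll": 0, "claw": -0.2}, {"dx": 0, "dy": -0.04, "dz": 0.15, "roll": 0, "claw": -0.2}, {"dx": 0, "dy": -0.04, "dz": 0.3, "roll": 0, "claw": -0.2}, {"dx": 0, "dy": -0.04, "dz": 0.3, "roll": 0, "claw": -0.2}, {"dx": 0, "dy": -0.04, "dz": 0.3, "roll": 0, "claw": -0.2}]}}

```text
clock: 34.08
tcp_pos: [0.5297, 0.1431, 0.0977]
orientation: [-0.0, -0.573, 0.82, 0.0]
wrist_force: [-0.4, 0.3, -0.4]
finger_gap: 0.0339
grip_force: 0.0
```

>>> {"api": "send_rows", "payload": {"increments": [{"dx": 0, "dy": 0, "dz": 0, "roll": 0, "claw": -1}, {"dx": 0, "dy": 0, "dz": 0, "roll": 0, "claw": -1}, {"dx": 0, "dy": 0, "dz": 0, "roll": 0, "claw": -1}, {"dx": 0, "dy": 0, "dz": 0, "roll": 0, "claw": -1}, {"dx": 0, "dy": 0, "dz": 0, "roll": 0, "claw": -1}]}}

```text
clock: 34.7
tcp_pos: [0.5295, 0.1432, 0.0979]
orientation: [-0.0, -0.573, 0.82, 0.0]
wrist_force: [-1.0, -0.1, -0.2]
finger_gap: 0.0111
grip_force: 34.8
```

```bash
python3 -c "
from st import *; st()"
```

```text
34.7 [0.5295 0.1432 0.0979] psi 159.9 j [  7.  19. -15.  56.   0. -63.] F [-1.  -0.1 -0.2] T [-0.     0.285 -0.002] gap 0.0111
```

Gripped the wing cleanly. Turn back (anticlockwise) about 100°.

>>> {"api": "send_rows", "payload": {"increments": [{"dx": 0, "dy": 0, "dz": 0, "roll": 0.8, "claw": -1}, {"dx": 0, "dy": 0, "dz": 0, "roll": 1.8, "claw": -1}, {"dx": 0, "dy": 0, "dz": 0, "roll": 2.8, "claw": -1}, {"dx": 0, "dy": 0, "dz": 0, "roll": 3.8, "claw": -1}, {"dx": 0, "dy": 0, "dz": 0, "roll": 4.8, "claw": -1}]}}

```text
clock: 35.33
tcp_pos: [0.529, 0.1432, 0.0983]
orientation: [0.0, 0.812, -0.584, -0.001]
wrist_force: [-4.6, 0.0, 5.0]
finger_gap: 0.0116
grip_force: 35.6
```

>>> {"api": "send_rows", "payload": {"increments": [{"dx": 0, "dy": 0, "dz": 0, "roll": 1, "claw": -1}, {"dx": 0, "dy": 0, "dz": 0, "roll": 2, "claw": -1}, {"dx": 0, "dy": 0, "dz": 0, "roll": 3, "claw": -1}, {"dx": 0, "dy": 0, "dz": 0, "roll": 4, "claw": -1}, {"dx": 0, "dy": 0, "dz": 0, "roll": 5, "claw": -1}]}}

```text
clock: 35.95
tcp_pos: [0.5284, 0.1428, 0.0986]
orientation: [0.001, 0.963, -0.271, -0.001]
wrist_force: [-5.1, -1.0, 0.1]
finger_gap: 0.0117
grip_force: 34.7
```

>>> {"api": "send_rows", "payload": {"increments": [{"dx": 0, "dy": 0, "dz": 0, "roll": 1, "claw": -1}, {"dx": 0, "dy": 0, "dz": 0, "roll": 2, "claw": -1}, {"dx": 0, "dy": 0, "dz": 0, "roll": 2.9, "claw": -1}, {"dx": 0, "dy": 0, "dz": 0, "roll": 2.9, "claw": -1}, {"dx": 0, "dy": 0, "dz": 0, "roll": 2.9, "claw": -1}]}}

```text
clock: 36.58
tcp_pos: [0.5283, 0.1425, 0.0973]
orientation: [0.001, 0.997, -0.075, -0.002]
wrist_force: [-4.7, -3.2, -1.9]
finger_gap: 0.0116
grip_force: 34.7
```

```bash
python3 -c "
from st import *; st()"
```

```text
36.58 [0.5283 0.1425 0.0973] psi -98.7 j [   7.   19.  -15.   56.   -0. -165.] F [-4.7 -3.2 -1.9] T [-0.645  0.857  0.05 ] gap 0.0116
```

Turned 101° with low torque. Let go so it can drop, then rise a bit and check the orientation and height numerically.

>>> {"api": "send_rows", "payload": {"increments": [{"dx": 0, "dy": 0, "dz": 0, "roll": 0, "claw": -0.2}, {"dx": 0, "dy": 0, "dz": 0, "roll": 0, "claw": -0.2}, {"dx": 0, "dy": 0, "dz": 0, "roll": 0, "claw": -0.2}, {"dx": 0, "dy": 0, "dz": 0, "roll": 0, "claw": -0.2}, {"dx": 0, "dy": 0, "dz": 0, "roll": 0, "claw": -0.2}]}}

```text
clock: 37.2
tcp_pos: [0.53, 0.1433, 0.0982]
orientation: [-0.0, 0.997, -0.074, 0.0]
wrist_force: [-0.2, -0.7, 0.4]
finger_gap: 0.0342
grip_force: 0.0
```

>>> {"api": "send_rows", "payload": {"increments": [{"dx": 0, "dy": 0, "dz": 1, "roll": 0, "claw": 0}, {"dx": 0, "dy": 0, "dz": 2.5, "roll": 0, "claw": 0}, {"dx": 0, "dy": 0, "dz": 4.2, "roll": 0, "claw": 0}, {"dx": 0, "dy": 0, "dz": 4.2, "roll": 0, "claw": 0}, {"dx": 0, "dy": 0, "dz": 4.2, "roll": 0, "claw": 0}]}}

```text
clock: 37.83
tcp_pos: [0.5297, 0.1432, 0.2027]
orientation: [0.0, 0.997, -0.074, -0.0]
wrist_force: [-0.9, -0.4, -0.7]
finger_gap: 0.0425
grip_force: 0.0
```

```bash
cat > kn.py <<'E'
from st import *
def kn(c,z=.119):
    H,S,V=cv2.split(cv2.cvtColor(c['image'],cv2.COLOR_BGR2HSV)); e=proj(c,[[.529,.1435,z]])[0]; b=e.astype(int)
    m=(((H<8)|(H>174))&(S>130)).astype(np.uint8); k=np.zeros_like(m); k[b[1]-80:b[1]+80,b[0]-80:b[0]+80]=1
    m=cv2.morphologyEx(m*k,cv2.MORPH_CLOSE,np.ones((9,9))); q=max(cv2.findContours(m,0,1)[0],key=cv2.contourArea); print('px',cv2.minAreaRect(q),'exp',e)
    r=cv2.minAreaRect((plane(c,q.reshape(-1,2),z)[:,:2]*1000).astype(np.float32)); print('mm',r)
E
python3 -c "
from kn import *; st()
print('before'); kn(np.load('w12.npy',allow_pickle=True).item())
c=cam('wrist'); np.save('w13.npy',c,allow_pickle=True); kn(c)"
```

```text
37.83 [0.5297 0.1432 0.2027] psi -98.5 j [   7.   16.   -5.   70.   -0. -165.] F [-0.9 -0.4 -0.7] T [0.008 0.024 0.015] gap 0.0425
before
px ((275.5, 211.5), (77.0, 27.0), 90.0) exp [274.79508308 216.80873293]
mm ((527.6204223632812, 141.08157348632812), (52.841575622558594, 17.7138671875), 69.77127075195312)
px ((276.5, 213.0), (76.0, 27.0), 90.0) exp [276.36984507 219.99298118]
mm ((532.8493041992188, 142.88160705566406), (17.556398391723633, 51.97197723388672), 82.23538970947266)
```

The wing is now at 171.8° (−1.50 rad) and appears about 5 mm lower. Descend gently to 0.0925. No contact there (contact was at 0.0945 before) confirms the drop.

>>> {"api": "send_rows", "payload": {"increments": [{"dx": 0, "dy": 0, "dz": -1.2, "roll": 0, "claw": -0.2}, {"dx": 0, "dy": 0, "dz": -2.4, "roll": 0, "claw": -0.2}, {"dx": 0, "dy": 0, "dz": -3.4, "roll": 0, "claw": -0.2}, {"dx": 0, "dy": 0, "dz": -4, "roll": 0, "claw": -0.2}, {"dx": 0, "dy": 0, "dz": -4.1, "roll": 0, "claw": -0.2}]}}

```text
clock: 38.5
tcp_pos: [0.5286, 0.1431, 0.0989]
orientation: [0.0, 0.997, -0.074, -0.002]
wrist_force: [0.8, -0.0, -0.1]
finger_gap: 0.0345
grip_force: 0.0
```

>>> {"api": "send_rows", "payload": {"increments": [{"dx": 0, "dy": 0, "dz": 0, "roll": 0, "claw": -0.2}, {"dx": 0, "dy": 0, "dz": -0.1, "roll": 0, "claw": -0.2}, {"dx": 0, "dy": 0, "dz": -0.2, "roll": 0, "claw": -0.2}, {"dx": 0, "dy": 0, "dz": -0.3, "roll": 0, "claw": -0.2}, {"dx": 0, "dy": 0, "dz": -0.3, "roll": 0, "claw": -0.2}]}}

```text
clock: 39.12
tcp_pos: [0.5302, 0.1432, 0.094]
orientation: [0.0, 0.997, -0.074, 0.001]
wrist_force: [-1.3, -0.4, 4.5]
finger_gap: 0.0343
grip_force: 2.7
```

```bash
python3 -c "
from st import *; st()"
```

```text
39.12 [0.5302 0.1432 0.094 ] psi -98.5 j [   7.   20.  -15.   55.   -0. -165.] F [-1.3 -0.4  4.5] T [-0.148  0.285 -0.019] gap 0.0343
```

Contact is at about the old height, so it may not have dropped yet. Press lightly.

>>> {"api": "send_rows", "payload": {"increments": [{"dx": 0, "dy": 0, "dz": -0.03, "roll": 0, "claw": -0.2}, {"dx": 0, "dy": 0, "dz": -0.06, "roll": 0, "claw": -0.2}, {"dx": 0, "dy": 0, "dz": -0.08, "roll": 0, "claw": -0.2}, {"dx": 0, "dy": 0, "dz": -0.08, "roll": 0, "claw": -0.2}, {"dx": 0, "dy": 0, "dz": -0.08, "roll": 0, "claw": -0.2}]}}

```text
clock: 39.75
tcp_pos: [0.5304, 0.1432, 0.0938]
orientation: [0.0, 0.997, -0.074, 0.001]
wrist_force: [-5.1, 0.3, 17.5]
finger_gap: 0.0341
grip_force: 8.3
```

```bash
python3 -c "
from kn import *; st()
o=[np.load(f,allow_pickle=True).item() for f in('w12.npy','w13.npy')]
for c in o:
    H,S,V=cv2.split(cv2.cvtColor(c['image'],cv2.COLOR_BGR2HSV)); R=(((H<8)|(H>174))&(S>130)); W=(S<60)&(V>170)
    for r in range(196,232,3):
        x=np.nonzero(R[r,200:350])[0]; print(r,(x.min()+200,x.max()+200) if len(x) else None,end=' ')
    print()
    w=W[170:250,215:340]; ys,xs=np.nonzero(w); print('white',len(xs),xs.min()+215,xs.max()+215,ys.min()+170,ys.max()+170)
    k=((V<110)&(S<110)); print('skirt col275 rows',[r for r in range(150,270) if k[r,255]][:1],[r for r in range(150,270) if k[r,255]][-1:]); 
    rr=[r for r in (185,195,235,245)]; print([(r,np.nonzero(k[r,180:370])[0].min()+180,np.nonzero(k[r,180:370])[0].max()+180) for r in rr])
"
```

```text
39.75 [0.5304 0.1432 0.0938] psi -98.5 j [   7.   20.  -15.   55.   -0. -165.] F [-5.1  0.3 17.5] T [-0.457  1.066 -0.08 ] gap 0.0341
196 (np.int64(267), np.int64(284)) 199 (np.int64(265), np.int64(285)) 202 (np.int64(264), np.int64(287)) 205 (np.int64(224), np.int64(287)) 208 (np.int64(263), np.int64(288)) 211 (np.int64(263), np.int64(288)) 214 (np.int64(262), np.int64(289)) 217 (np.int64(262), np.int64(289)) 220 (np.int64(262), np.int64(289)) 223 (np.int64(263), np.int64(288)) 226 (np.int64(265), np.int64(285)) 229 (np.int64(267), np.int64(284)) 
white 802 226 338 202 249
skirt col275 rows [178] [231]
[(185, np.int64(247), np.int64(369)), (195, np.int64(242), np.int64(369)), (235, np.int64(261), np.int64(369)), (245, np.int64(238), np.int64(369))]
196 (np.int64(269), np.int64(285)) 199 (np.int64(268), np.int64(285)) 202 (np.int64(266), np.int64(287)) 205 (np.int64(265), np.int64(288)) 208 (np.int64(265), np.int64(289)) 211 (np.int64(265), np.int64(288)) 214 (np.int64(264), np.int64(289)) 217 (np.int64(264), np.int64(290)) 220 (np.int64(264), np.int64(290)) 223 (np.int64(264), np.int64(290)) 226 (np.int64(265), np.int64(288)) 229 (np.int64(268), np.int64(285)) 
white 1930 215 339 170 249
skirt col275 rows [178] [269]
[(185, np.int64(225), np.int64(294)), (195, np.int64(244), np.int64(267)), (235, np.int64(231), np.int64(294)), (245, np.int64(232), np.int64(268))]
```

Firm at 17 N. I need the knob's height, so I'll rise, take two views with a baseline, and triangulate the wing's white stripe, comparing with the earlier views.

>>> {"api": "send_rows", "payload": {"increments": [{"dx": 0, "dy": 0, "dz": 1, "roll": 0, "claw": 0}, {"dx": 0, "dy": 0, "dz": 2.5, "roll": 0, "claw": 0}, {"dx": 0, "dy": 0.8, "dz": 4.2, "roll": 0, "claw": 0}, {"dx": 0, "dy": 1.6, "dz": 5.5, "roll": 0, "claw": 0}, {"dx": 0, "dy": 1.6, "dz": 5.5, "roll": 0, "claw": 0}]}}

```text
clock: 40.38
tcp_pos: [0.5315, 0.1846, 0.2316]
orientation: [-0.001, 0.997, -0.073, 0.003]
wrist_force: [-0.7, -0.7, -0.6]
finger_gap: 0.0425
grip_force: 0.0
```

```bash
cat >> kn.py <<'E'
def stripe(c,z=.115):
    H,S,V=cv2.split(cv2.cvtColor(c['image'],cv2.COLOR_BGR2HSV)); e=proj(c,[[.529,.1435,z]])[0]; b=e.astype(int)
    red=(((H<8)|(H>174))&(S>130)).astype(np.uint8); k=np.zeros_like(red); k[max(b[1]-70,0):b[1]+70,max(b[0]-70,0):b[0]+70]=1
    red=cv2.morphologyEx(red*k,cv2.MORPH_CLOSE,np.ones((3,3))); q=cv2.findContours(red,0,1)[0]; q=max(q,key=cv2.contourArea)
    hull=np.zeros_like(red); cv2.drawContours(hull,[cv2.convexHull(q)],-1,1,-1)
    w=((S<90)&(V>140)).astype(np.uint8)*hull; n,l,s,ce=cv2.connectedComponentsWithStats(w)
    i=1+np.argmax(s[1:,4]); print('stripe',ce[i].round(2),s[i]); return ce[i]
E
python3 -c "
from kn import *; st()
c=cam('wrist'); np.save('w14.npy',c,allow_pickle=True)
L=lambda f:np.load(f,allow_pickle=True).item()
b={f:(L(f+'.npy')) for f in('w2','w5','w11','w10','w13')}; b['w14']=c
p={f:stripe(x) for f,x in b.items()}
for a,d in (('w11','w2'),('w11','w5'),('w11','w10'),('w5','w10'),('w13','w14')): print(a,d,tri(b[a],p[a],b[d],p[d]))
"
```

```text
40.38 [0.5315 0.1846 0.2316] psi -98.4 j [  11.   16.    0.   74.    0. -161.] F [-0.7 -0.7 -0.6] T [-0.051 -0.026  0.064] gap 0.0425
stripe [299.17 165.01] [290 161  19   9  77]
stripe [132.66  76.37] [117  69  33  16 263]
stripe [295.16 136.85] [284 132  23  11 120]
stripe [316.88  61.64] [307  57  21  10 105]
stripe [276.5 238. ] [274 226   6  25 150]
stripe [332.69 218.77] [330 208   7  23 140]
w11 w2 (array([0.53283016, 0.1556393 , 0.1229669 ]), np.float64(0.00016532014362317577))
w11 w5 (array([0.53307896, 0.15557406, 0.12167711]), np.float64(0.00019659075422524502))
w11 w10 (array([0.53315371, 0.15561798, 0.12006615]), np.float64(0.0001496219828343854))
w5 w10 (array([0.53318009, 0.15540373, 0.12133513]), np.float64(7.858320751221691e-05))
w13 w14 (array([0.51608132, 0.14531003, 0.11810848]), np.float64(8.822971348920077e-05))
```

>>> {"api": "send_rows", "payload": {"increments": [{"dx": 0, "dy": 0, "dz": 0, "roll": 0, "claw": 0}, {"dx": 0, "dy": -1, "dz": 0, "roll": 0, "claw": 0}, {"dx": 0, "dy": -2.2, "dz": 0, "roll": 0, "claw": 0}, {"dx": 0, "dy": -3.2, "dz": 0, "roll": 0, "claw": 0}, {"dx": 0, "dy": -3.2, "dz": 0, "roll": 0, "claw": 0}]}}

```text
clock: 41.05
tcp_pos: [0.5291, 0.1013, 0.2271]
orientation: [0.0, 0.997, -0.076, -0.001]
wrist_force: [0.1, 0.1, 0.2]
finger_gap: 0.0428
grip_force: 0.0
```

>>> {"api": "send_rows", "payload": {"increments": [{"dx": 0, "dy": 0, "dz": 0, "roll": 0, "claw": 0}, {"dx": 0, "dy": 0, "dz": 0, "roll": 0, "claw": 0}, {"dx": 0, "dy": 0, "dz": 0, "roll": 0, "claw": 0}, {"dx": 0, "dy": 0, "dz": 0, "roll": 0, "claw": 0}, {"dx": 0, "dy": 0, "dz": 0, "roll": 0, "claw": 0}]}}

```text
clock: 41.68
tcp_pos: [0.5299, 0.1035, 0.2286]
orientation: [0.0, 0.997, -0.074, 0.0]
wrist_force: [-1.3, -0.1, -0.2]
finger_gap: 0.0426
grip_force: 0.0
```

```bash
python3 -c "
from kn import *; st()
c=cam('wrist'); np.save('w15.npy',c,allow_pickle=True)
L=lambda f:np.load(f,allow_pickle=True).item()
b={f:(L(f+'.npy')) for f in('w13','w14')}; b['w15']=c
p={f:stripe(x) for f,x in b.items()}
for a,d in (('w15','w13'),('w15','w14')): print(a,d,tri(b[a],p[a],b[d],p[d]))
"
```

```text
41.67 [0.5299 0.1035 0.2286] psi -98.5 j [   3.   14.   -3.   73.   -0. -169.] F [-1.3 -0.1 -0.2] T [-0.065 -0.044 -0.02 ] gap 0.0426
stripe [276.5 238. ] [274 226   6  25 150]
stripe [332.69 218.77] [330 208   7  23 140]
stripe [223.62 231.88] [221 221   6  23 120]
w15 w13 (array([0.51548719, 0.14539413, 0.11617284]), np.float64(0.00027341511575480233))
w15 w14 (array([0.51578783, 0.14518325, 0.11701887]), np.float64(0.000276358174915491))
```

```bash
python3 -c "
from kn import *
L=lambda f:np.load(f,allow_pickle=True).item()
def cross(p,lo,hi,th):  # subpixel crossings
    return [round(i+(th-p[i])/(p[i+1]-p[i]),2) for i in range(lo,hi) if (p[i]-th)*(p[i+1]-th)<0]
for f in('w12','w13'):
    im=L(f+'.npy')['image'].astype(float); red=im[...,2]-im[...,:2].max(2)
    print(f,'wing rows',[cross(red[:,c-1:c+2].mean(1),150,270,50) for c in (271,276,281)])
    print('  hub cols',[cross(red[r-1:r+2].mean(0),230,330,50) for r in (209,213,217)])
    sat=im.max(2)-im.min(2)
    print('  skirt cols',[(r,cross(sat[r-1:r+2].mean(0),180,370,45)) for r in (195,205,220)])
"
```

```text
w12 wing rows [[np.float64(172.55), np.float64(250.59)], [np.float64(172.48), np.float64(223.4), np.float64(248.62), np.float64(250.7)], [np.float64(164.97), np.float64(167.22), np.float64(172.84), np.float64(250.32)]]
  hub cols [[np.float64(262.41), np.float64(288.21)], [np.float64(237.82), np.float64(241.1), np.float64(261.59), np.float64(288.86)], [np.float64(242.63), np.float64(261.09), np.float64(289.55)]]
  skirt cols [(195, [np.float64(189.77), np.float64(241.64), np.float64(266.02), np.float64(284.83), np.float64(310.07), np.float64(351.73)]), (205, [np.float64(193.38), np.float64(231.88), np.float64(262.7), np.float64(287.71), np.float64(311.32), np.float64(353.95)]), (220, [np.float64(198.68), np.float64(245.23), np.float64(261.16), np.float64(289.48), np.float64(306.62), np.float64(357.41)])]
w13 wing rows [[np.float64(175.34), np.float64(251.44)], [np.float64(174.48), np.float64(225.35), np.float64(250.39), np.float64(251.96)], [np.float64(174.58), np.float64(251.65)]]
  hub cols [[np.float64(264.56), np.float64(289.11)], [np.float64(263.93), np.float64(289.64)], [np.float64(263.11), np.float64(290.55)]]
  skirt cols [(195, [np.float64(212.68), np.float64(227.56), np.float64(242.68), np.float64(267.86), np.float64(325.52), np.float64(339.77)]), (205, [np.float64(214.12), np.float64(228.58), np.float64(241.34), np.float64(264.75), np.float64(288.46), np.float64(290.57), np.float64(301.6), np.float64(311.79), np.float64(326.02), np.float64(340.14)]), (220, [np.float64(216.06), np.float64(230.39), np.float64(244.57), np.float64(262.8), np.float64(290.76), np.float64(308.38), np.float64(326.47), np.float64(340.37)])]
```

Wing length in pixels shrank about 2% relative to the camera height, so both image measures say it dropped 4–5 mm, against the touch reading. To be sure, I'll turn back a further 9° (short of the stop), let go again, then proceed.

>>> {"api": "send_rows", "payload": {"increments": [{"dx": 0, "dy": 0.8, "dz": -1, "roll": 0, "claw": -0.3}, {"dx": 0, "dy": 1.6, "dz": -2.5, "roll": 0, "claw": -0.3}, {"dx": 0, "dy": 1.6, "dz": -3.8, "roll": 0, "claw": -0.3}, {"dx": 0, "dy": 1.6, "dz": -4.8, "roll": 0, "claw": -0.3}, {"dx": 0, "dy": 1.6, "dz": -5.2, "roll": 0, "claw": -0.3}]}}

```text
clock: 42.35
tcp_pos: [0.5288, 0.1432, 0.097]
orientation: [0.0, 0.997, -0.074, -0.001]
wrist_force: [-0.4, -0.1, 0.0]
finger_gap: 0.0298
grip_force: 0.0
```

>>> {"api": "send_rows", "payload": {"increments": [{"dx": 0, "dy": 0, "dz": 0, "roll": 0, "claw": -0.3}, {"dx": 0, "dy": 0, "dz": 0, "roll": 0, "claw": -1}, {"dx": 0, "dy": 0, "dz": 0, "roll": 0, "claw": -1}, {"dx": 0, "dy": 0, "dz": 0, "roll": 0, "claw": -1}, {"dx": 0, "dy": 0, "dz": 0, "roll": 0, "claw": -1}], "grip_force": 25}}

```text
clock: 42.98
tcp_pos: [0.5307, 0.1423, 0.0997]
orientation: [0.001, 0.997, -0.074, 0.001]
wrist_force: [-0.8, -5.7, 2.2]
finger_gap: 0.0116
grip_force: 30.8
```

>>> {"api": "send_rows", "payload": {"increments": [{"dx": 0, "dy": 0, "dz": 0, "roll": 0.4, "claw": -1}, {"dx": 0, "dy": 0, "dz": 0, "roll": 0.8, "claw": -1}, {"dx": 0, "dy": 0, "dz": 0, "roll": 1.1, "claw": -1}, {"dx": 0, "dy": 0, "dz": 0, "roll": 1.1, "claw": -1}, {"dx": 0, "dy": 0, "dz": 0, "roll": 1.1, "claw": -1}]}}

```text
clock: 43.6
tcp_pos: [0.5306, 0.1425, 0.0998]
orientation: [0.001, 1.0, 0.002, 0.001]
wrist_force: [-1.2, -4.6, 5.0]
finger_gap: 0.0113
grip_force: 31.1
```

```bash
python3 -c "
from st import *; st()"
```

```text
43.6 [0.5306 0.1425 0.0998] psi -89.8 j [   7.   19.  -15.   56.   -0. -174.] F [-1.2 -4.6  5. ] T [-0.968  0.19   0.025] gap 0.0113
```

>>> {"api": "send_rows", "payload": {"increments": [{"dx": 0, "dy": 0, "dz": 0, "roll": 0, "claw": -0.3}, {"dx": 0, "dy": 0, "dz": 0, "roll": 0, "claw": -0.3}, {"dx": 0, "dy": 0, "dz": 0, "roll": 0, "claw": -0.3}, {"dx": 0, "dy": 0, "dz": 0, "roll": 0, "claw": -0.3}, {"dx": 0, "dy": 0, "dz": 0, "roll": 0, "claw": -0.3}]}}

```text
clock: 44.22
tcp_pos: [0.5298, 0.1433, 0.0985]
orientation: [-0.0, 1.0, 0.003, -0.0]
wrist_force: [1.7, -0.2, -0.4]
finger_gap: 0.0298
grip_force: 0.0
```

>>> {"api": "send_rows", "payload": {"increments": [{"dx": 0, "dy": 0, "dz": -0.1, "roll": 0, "claw": -0.3}, {"dx": 0, "dy": 0, "dz": -0.2, "roll": 0, "claw": -0.3}, {"dx": 0, "dy": 0, "dz": -0.25, "roll": 0, "claw": -0.3}, {"dx": 0, "dy": 0, "dz": -0.3, "roll": 0, "claw": -0.3}, {"dx": 0, "dy": 0, "dz": -0.3, "roll": 0, "claw": -0.3}]}}

```text
clock: 44.85
tcp_pos: [0.5301, 0.1432, 0.0942]
orientation: [0.0, 1.0, 0.003, 0.001]
wrist_force: [-7.6, -0.2, 22.0]
finger_gap: 0.0295
grip_force: 11.0
```

```bash
python3 -c "
from st import *; st()"
```

```text
44.85 [0.5301 0.1432 0.0942] psi -89.7 j [   7.   20.  -15.   55.   -0. -174.] F [-7.6 -0.2 22. ] T [-0.473  1.508 -0.122] gap 0.0295
```

Regrip just off the contact and turn forward (clockwise) 120°, staying below the 0.6 jam angle, and feeding down 3 mm.

>>> {"api": "send_rows", "payload": {"increments": [{"dx": 0, "dy": 0, "dz": 0.1, "roll": 0, "claw": -0.3}, {"dx": 0, "dy": 0, "dz": 0.18, "roll": 0, "claw": -0.3}, {"dx": 0, "dy": 0, "dz": 0.18, "roll": 0, "claw": -1}, {"dx": 0, "dy": 0, "dz": 0.18, "roll": 0, "claw": -1}, {"dx": 0, "dy": 0, "dz": 0.18, "roll": 0, "claw": -1}]}}

```text
clock: 45.48
tcp_pos: [0.5299, 0.1424, 0.0954]
orientation: [0.001, 1.0, 0.002, -0.0]
wrist_force: [-0.4, -4.6, 3.1]
finger_gap: 0.0113
grip_force: 30.3
```

>>> {"api": "send_rows", "payload": {"increments": [{"dx": 0, "dy": 0, "dz": 0, "roll": 0, "claw": -1}, {"dx": 0, "dy": 0, "dz": 0, "roll": -1, "claw": -1}, {"dx": 0, "dy": 0, "dz": 0, "roll": -2, "claw": -1}, {"dx": 0, "dy": 0, "dz": -0.02, "roll": -3, "claw": -1}, {"dx": 0, "dy": 0, "dz": -0.03, "roll": -4, "claw": -1}]}}

```text
clock: 46.1
tcp_pos: [0.5299, 0.1421, 0.0951]
orientation: [0.001, 0.961, -0.275, 0.0]
wrist_force: [-1.2, -6.0, 5.9]
finger_gap: 0.0114
grip_force: 34.6
```

>>> {"api": "send_rows", "payload": {"increments": [{"dx": 0, "dy": 0, "dz": 0, "roll": -1, "claw": -1}, {"dx": 0, "dy": 0, "dz": -0.01, "roll": -2, "claw": -1}, {"dx": 0, "dy": 0, "dz": -0.02, "roll": -3, "claw": -1}, {"dx": 0, "dy": 0, "dz": -0.03, "roll": -4, "claw": -1}, {"dx": 0, "dy": 0, "dz": -0.04, "roll": -5, "claw": -1}]}}

```text
clock: 46.72
tcp_pos: [0.5295, 0.1419, 0.0935]
orientation: [0.001, 0.809, -0.588, 0.0]
wrist_force: [-1.7, -7.6, 3.4]
finger_gap: 0.0114
grip_force: 30.3
```

```bash
python3 -c "
from st import *; st()"
```

```text
46.73 [0.5295 0.1419 0.0935] psi -162.0 j [   7.   20.  -15.   55.   -0. -101.] F [-1.7 -7.6  3.4] T [-1.497  0.181  0.136] gap 0.0114
```

The tips are now below the earlier contact height with little force, so the thread is engaged and the knob is screwing down. Continue.

>>> {"api": "send_rows", "payload": {"increments": [{"dx": 0, "dy": 0, "dz": -0.01, "roll": -1, "claw": -1}, {"dx": 0, "dy": 0, "dz": -0.02, "roll": -2, "claw": -1}, {"dx": 0, "dy": 0, "dz": -0.03, "roll": -3, "claw": -1}, {"dx": 0, "dy": 0, "dz": -0.04, "roll": -4, "claw": -1}, {"dx": 0, "dy": 0, "dz": -0.05, "roll": -5, "claw": -1}]}}

```text
clock: 47.35
tcp_pos: [0.5292, 0.1419, 0.0947]
orientation: [-0.001, -0.559, 0.829, -0.001]
wrist_force: [-7.5, -7.9, 20.1]
finger_gap: 0.012
grip_force: 41.0
```

>>> {"api": "send_rows", "payload": {"increments": [{"dx": 0, "dy": 0, "dz": -0.01, "roll": -1, "claw": -1}, {"dx": 0, "dy": 0, "dz": -0.02, "roll": -1.7, "claw": -1}, {"dx": 0, "dy": 0, "dz": -0.02, "roll": -2.4, "claw": -1}, {"dx": 0, "dy": 0, "dz": -0.02, "roll": -2.4, "claw": -1}, {"dx": 0, "dy": 0, "dz": -0.02, "roll": -2.4, "claw": -1}]}}

```text
clock: 47.98
tcp_pos: [0.529, 0.1418, 0.0946]
orientation: [-0.001, -0.415, 0.91, -0.001]
wrist_force: [-10.3, -8.4, 22.6]
finger_gap: 0.0109
grip_force: 48.1
```

```bash
python3 -c "
from st import *; st()"
```

```text
47.98 [0.529  0.1418 0.0946] psi 139.1 j [  7.  20. -15.  55.  -0. -42.] F [-10.3  -8.4  22.6] T [-1.827  1.825 -0.024] gap 0.0109
```

Contact rose again (20 N). Release, rise and measure the wing angle and height.

>>> {"api": "send_rows", "payload": {"increments": [{"dx": 0, "dy": 0, "dz": 0, "roll": 0, "claw": -0.2}, {"dx": 0, "dy": 0, "dz": 0.1, "roll": 0, "claw": -0.2}, {"dx": 0, "dy": 0, "dz": 1, "roll": 0, "claw": 0}, {"dx": 0, "dy": 0, "dz": 2.5, "roll": 0, "claw": 0}, {"dx": 0, "dy": 0, "dz": 4, "roll": 0, "claw": 0}]}}

```text
clock: 48.6
tcp_pos: [0.5295, 0.1436, 0.1923]
orientation: [-0.001, -0.416, 0.909, 0.001]
wrist_force: [0.1, 0.1, -0.2]
finger_gap: 0.0424
grip_force: 0.0
```

>>> {"api": "send_rows", "payload": {"increments": [{"dx": 0, "dy": 0, "dz": 0.46, "roll": 0, "claw": 0}, {"dx": 0, "dy": 0, "dz": 0.46, "roll": 0, "claw": 0}, {"dx": 0, "dy": 0, "dz": 0.46, "roll": 0, "claw": 0}, {"dx": 0, "dy": 0, "dz": 0.46, "roll": 0, "claw": 0}, {"dx": 0, "dy": 0, "dz": 0.46, "roll": 0, "claw": 0}]}}

```text
clock: 49.22
tcp_pos: [0.5294, 0.1432, 0.2026]
orientation: [-0.001, -0.416, 0.91, 0.0]
wrist_force: [-0.4, 0.4, 0.7]
finger_gap: 0.0428
grip_force: 0.0
```

```bash
python3 -c "
from kn import *; st()
c=cam('wrist'); np.save('w16.npy',c,allow_pickle=True); 
L=lambda f:np.load(f,allow_pickle=True).item()
def cross(p,lo,hi,th): return [round(float(i+(th-p[i])/(p[i+1]-p[i])),2) for i in range(lo,hi) if (p[i]-th)*(p[i+1]-th)<0]
for f in('w12','w13','w16'):
    c=L(f+'.npy'); kn(c,.117); stripe(c)
    im=c['image'].astype(float); red=im[...,2]-im[...,:2].max(2)
    print(f,'wing rows',[cross(red[:,x-1:x+2].mean(1),150,270,50) for x in (269,272,276,280,283)])
"
```

```text
49.23 [0.5294 0.1432 0.2026] psi 139.1 j [  7.  16.  -5.  70.   0. -42.] F [-0.4  0.4  0.7] T [ 0.03  -0.028  0.017] gap 0.0428
px ((275.5, 211.5), (77.0, 27.0), 90.0) exp [274.79738774 215.82297527]
mm ((527.8473510742188, 141.70407104492188), (53.306617736816406, 17.869747161865234), 69.77134704589844)
stripe [275.5 236. ] [273 224   6  25 150]
w12 wing rows [[173.56, 250.18], [172.44, 250.69], [172.48, 223.4, 248.62, 250.7], [165.67, 167.1, 172.68, 250.54], [164.69, 167.53, 176.37, 248.79]]
px ((276.5, 213.0), (76.0, 27.0), 90.0) exp [276.36453067 218.97851508]
mm ((532.18505859375, 142.9761505126953), (17.712051391601562, 52.43274688720703), 82.23531341552734)
stripe [276.5 238. ] [274 226   6  25 150]
w13 wing rows [[177.76, 249.17], [174.74, 251.7], [174.48, 225.35, 250.39, 251.96], [174.5, 251.91], [169.75, 175.46, 251.13]]
px ((274.5, 210.5), (75.0, 27.0), 90.0) exp [274.27483486 218.78257071]
mm ((525.7072143554688, 139.92922973632812), (51.40030288696289, 17.69210433959961), 49.06629180908203)
stripe [274.5 235. ] [272 223   6  25 150]
w16 wing rows [[173.21, 248.52], [165.17, 167.47, 172.66, 222.84, 246.14, 249.08], [172.69, 222.4, 247.13, 249.18], [173.47, 248.79], [180.2, 235.53, 244.02, 246.12]]
```

Wing at 49.1° (≈+0.64 rad, past the jam angle) and lower again by 2–3 mm, so the thread has caught. Regrip a little higher on the wing, then turn the last ~55°.

>>> {"api": "send_rows", "payload": {"increments": [{"dx": 0, "dy": 0, "dz": -1.2, "roll": 0, "claw": -0.2}, {"dx": 0, "dy": 0, "dz": -2.4, "roll": 0, "claw": -0.2}, {"dx": 0, "dy": 0, "dz": -3.4, "roll": 0, "claw": -0.2}, {"dx": 0, "dy": 0, "dz": -4, "roll": 0, "claw": -0.2}, {"dx": 0, "dy": 0, "dz": -4.25, "roll": 0, "claw": -0.2}]}}

```text
clock: 49.9
tcp_pos: [0.5295, 0.1431, 0.0965]
orientation: [-0.001, -0.416, 0.91, 0.0]
wrist_force: [-0.6, -0.4, 0.1]
finger_gap: 0.034
grip_force: 0.0
```

>>> {"api": "send_rows", "payload": {"increments": [{"dx": 0, "dy": 0, "dz": 0, "roll": 0, "claw": -0.2}, {"dx": 0, "dy": 0, "dz": 0, "roll": 0, "claw": -1}, {"dx": 0, "dy": 0, "dz": 0, "roll": 0, "claw": -1}, {"dx": 0, "dy": 0, "dz": 0, "roll": 0, "claw": -1}, {"dx": 0, "dy": 0, "dz": 0, "roll": 0, "claw": -1}], "grip_force": 40}}

```text
clock: 50.52
tcp_pos: [0.5303, 0.1436, 0.098]
orientation: [0.001, -0.416, 0.909, 0.0]
wrist_force: [-1.6, 2.4, 4.1]
finger_gap: 0.0108
grip_force: 43.0
```

>>> {"api": "send_rows", "payload": {"increments": [{"dx": 0, "dy": 0, "dz": 0, "roll": -1, "claw": -1}, {"dx": 0, "dy": 0, "dz": 0, "roll": -2, "claw": -1}, {"dx": 0, "dy": 0, "dz": -0.01, "roll": -3, "claw": -1}, {"dx": 0, "dy": 0, "dz": -0.02, "roll": -4, "claw": -1}, {"dx": 0, "dy": 0, "dz": -0.03, "roll": -5, "claw": -1}]}}

```text
clock: 51.15
tcp_pos: [0.5309, 0.1425, 0.0971]
orientation: [0.001, -0.077, 0.997, -0.001]
wrist_force: [1.2, -1.2, 1.5]
finger_gap: 0.011
grip_force: 42.5
```

```bash
python3 -c "
from st import *; st()"
```

```text
51.15 [0.5309 0.1425 0.0971] psi 98.8 j [  7.  20. -15.  56.  -0.  -2.] F [ 1.2 -1.2  1.5] T [-0.471 -0.206  0.037] gap 0.011
```

Turned 40° freely. Continue to the tight stop, watching the torque.

>>> {"api": "send_rows", "payload": {"increments": [{"dx": 0, "dy": 0, "dz": 0, "roll": -0.5, "claw": -1}, {"dx": 0, "dy": 0, "dz": 0, "roll": -1, "claw": -1}, {"dx": 0, "dy": 0, "dz": -0.01, "roll": -1.4, "claw": -1}, {"dx": 0, "dy": 0, "dz": -0.02, "roll": -1.8, "claw": -1}, {"dx": 0, "dy": 0, "dz": -0.02, "roll": -1.8, "claw": -1}]}}

```text
clock: 51.78
tcp_pos: [0.5309, 0.1422, 0.0967]
orientation: [0.001, 0.046, 0.999, -0.001]
wrist_force: [0.9, -3.9, 4.0]
finger_gap: 0.0109
grip_force: 42.9
```

```bash
python3 -c "
from st import *; st()"
```

```text
51.77 [0.5309 0.1422 0.0967] psi 84.7 j [  7.  20. -15.  56.  -0.  12.] F [ 0.9 -3.9  4. ] T [-0.936 -0.2   -0.087] gap 0.0109
```

>>> {"api": "send_rows", "payload": {"increments": [{"dx": 0, "dy": 0, "dz": 0, "roll": -0.2, "claw": -1}, {"dx": 0, "dy": 0, "dz": 0, "roll": -0.4, "claw": -1}, {"dx": 0, "dy": 0, "dz": 0, "roll": -0.6, "claw": -1}, {"dx": 0, "dy": 0, "dz": 0, "roll": -0.7, "claw": -1}, {"dx": 0, "dy": 0, "dz": 0, "roll": -0.7, "claw": -1}]}}

```text
clock: 52.4
tcp_pos: [0.5308, 0.1423, 0.0966]
orientation: [0.001, 0.094, 0.996, -0.001]
wrist_force: [2.6, -6.7, 4.9]
finger_gap: 0.0109
grip_force: 64.1
```

```bash
python3 -c "
from st import *; st()"
```

```text
52.4 [0.5308 0.1423 0.0966] psi 79.3 j [  7.  20. -15.  56.  -0.  17.] F [ 2.6 -6.7  4.9] T [-1.346 -0.268  1.559] gap 0.0109
```

Torque reached 1.56 N·m at the expected stop angle, so the knob is tight. Relax the twist, release, rise, then check the knob and locate the button.

>>> {"api": "send_rows", "payload": {"increments": [{"dx": 0, "dy": 0, "dz": 0, "roll": 0.3, "claw": -1}, {"dx": 0, "dy": 0, "dz": 0, "roll": 0.5, "claw": -1}, {"dx": 0, "dy": 0, "dz": 0, "roll": 0.5, "claw": -0.2}, {"dx": 0, "dy": 0, "dz": 0, "roll": 0.5, "claw": -0.2}, {"dx": 0, "dy": 0, "dz": 0.2, "roll": 0.5, "claw": -0.2}]}}

```text
clock: 53.02
tcp_pos: [0.5289, 0.1435, 0.1004]
orientation: [-0.001, 0.06, 0.998, 0.0]
wrist_force: [0.2, 0.3, 0.4]
finger_gap: 0.0344
grip_force: 0.0
```

>>> {"api": "send_rows", "payload": {"increments": [{"dx": 0, "dy": 0, "dz": 1, "roll": 0, "claw": -0.2}, {"dx": 0, "dy": 0, "dz": 2.5, "roll": 0, "claw": 0}, {"dx": 0, "dy": 0, "dz": 4, "roll": 0, "claw": 0}, {"dx": 0, "dy": 0, "dz": 4, "roll": 0, "claw": 0}, {"dx": 0, "dy": 0, "dz": 4, "roll": 0, "claw": 0}]}}

```text
clock: 53.65
tcp_pos: [0.5295, 0.1433, 0.2007]
orientation: [-0.0, 0.06, 0.998, 0.0]
wrist_force: [-0.4, -0.6, -0.3]
finger_gap: 0.0427
grip_force: 0.0
```

```bash
python3 -c "
from kn import *; st()
c=cam('wrist'); np.save('w17.npy',c,allow_pickle=True); kn(c,.113); stripe(c)
im=c['image'].astype(float); red=im[...,2]-im[...,:2].max(2)
def cross(p,lo,hi,th): return [round(float(i+(th-p[i])/(p[i+1]-p[i])),2) for i in range(lo,hi) if (p[i]-th)*(p[i+1]-th)<0]
print([cross(red[:,x-1:x+2].mean(1),150,270,50) for x in (269,272,276,280,283)])
L=lambda f:np.load(f,allow_pickle=True).item(); P={}
for f in('w2','w5','w10','w11'):
    c=L(f+'.npy'); H,S,V=cv2.split(cv2.cvtColor(c['image'],cv2.COLOR_BGR2HSV)); m=((H>45)&(H<80)&(S>100)).astype(np.uint8)
    q=cv2.findContours(m,0,1)[0]; q=max(q,key=cv2.contourArea); e=cv2.fitEllipse(q) ; P[f]=(c,e[0]); print(f,e)
for a,b in(('w2','w5'),('w2','w10'),('w5','w10')): print(tri(*P[a],*P[b]))
"
```

```text
53.65 [0.5295 0.1433 0.2007] psi 83.1 j [ 7. 16. -5. 70.  0. 14.] F [-0.4 -0.6 -0.3] T [0.035 0.007 0.034] gap 0.0427
px ((274.0, 212.0), (76.0, 26.0), 90.0) exp [274.14429276 218.52143473]
mm ((525.3659057617188, 143.83486938476562), (17.229341506958008, 52.664459228515625), 83.09721374511719)
stripe [273.96 235.98] [271 224   7  25 147]
[[173.88], [173.74, 223.6, 248.25], [173.68, 223.65, 248.32], [175.27], [198.54]]
w2 ((421.67578125, 131.93572998046875), (22.097951889038086, 23.167831420898438), 33.66743469238281)
w5 ((361.4237060546875, 33.125946044921875), (38.4317741394043, 41.70203399658203), 34.39142608642578)
w10 ((448.2749938964844, 38.543888092041016), (24.658479690551758, 25.5858097076416), 5.351335525512695)
w11 ((438.5357360839844, 101.3776626586914), (27.0954647064209, 27.59503936767578), 64.07403564453125)
(array([0.51518828, 0.29252782, 0.07699556]), np.float64(0.0010267161837857713))
(array([0.51486694, 0.29275083, 0.07734698]), np.float64(0.00021760073977520128))
(array([0.51546469, 0.29149661, 0.0796977 ]), np.float64(0.0007169791611773137))
```

Wing turned to 1.61 rad, so it is fully tight. The button top is at (0.515,0.2925,0.077). Close the fingers and press it straight down.

>>> {"api": "send_rows", "payload": {"increments": [{"dx": -0.2, "dy": 1.5, "dz": 0, "roll": 0, "claw": -1}, {"dx": -0.4, "dy": 3.3, "dz": 0, "roll": 0, "claw": -1}, {"dx": -0.58, "dy": 5, "dz": 0, "roll": 0, "claw": -1}, {"dx": -0.58, "dy": 5.97, "dz": -1, "roll": 0, "claw": -1}, {"dx": -0.58, "dy": 5.97, "dz": -2.5, "roll": 0, "claw": -1}]}}

```text
clock: 54.32
tcp_pos: [0.5151, 0.2946, 0.1373]
orientation: [0.0, 0.059, 0.998, 0.0]
wrist_force: [0.0, 0.4, -1.2]
finger_gap: 0.0001
grip_force: 0.0
```

>>> {"api": "send_rows", "payload": {"increments": [{"dx": 0, "dy": 0, "dz": -0.8, "roll": 0, "claw": -1}, {"dx": 0, "dy": 0, "dz": -1.5, "roll": 0, "claw": -1}, {"dx": 0, "dy": 0, "dz": -2, "roll": 0, "claw": -1}, {"dx": 0, "dy": 0, "dz": -2, "roll": 0, "claw": -1}, {"dx": 0, "dy": 0, "dz": -2, "roll": 0, "claw": -1}]}}

```text
clock: 54.95
tcp_pos: [0.5156, 0.2925, 0.089]
orientation: [0.0, 0.06, 0.998, 0.0]
wrist_force: [-0.7, -0.1, 1.1]
finger_gap: -0.0
grip_force: 0.0
```

```bash
python3 -c "
from blk import *; from st import *; st()
t=cam('top'); np.save('top4.npy',t,allow_pickle=True)
c=cam('wrist'); np.save('w18.npy',c,allow_pickle=True)
for f in ('w17','w18'):
    c=np.load(f+'.npy',allow_pickle=True).item()
    for P in ([.6211,.1363,.126],[.6288,.226,.126]):
        e=proj(c,[P])[0]; print(f,e)
im=t['image']; H,S,V=cv2.split(cv2.cvtColor(im,cv2.COLOR_BGR2HSV)); z=np.load('top0.npy',allow_pickle=True).item()['image']
for n,i in(('t0',z),('t4',im)):
    H,S,V=cv2.split(cv2.cvtColor(i,cv2.COLOR_BGR2HSV))
    m=((H>5)&(H<18)&(S>150)&(V>120)).astype(np.uint8); k=np.zeros_like(m); k[170:210,150:270]=1; ys,xs=np.nonzero(m*k); print(n,'orange',len(xs),xs.min(),xs.max()); 
    for x in (170,225,240): 
        r=ys[xs==x]; print(x,r.min() if len(r) else None,r.max() if len(r) else None)
"
```

```text
54.95 [0.5156 0.2925 0.089 ] psi 83.1 j [22. 24. -9. 57.  0. 29.] F [-0.7 -0.1  1.1] T [ 0.023 -0.052 -0.032] gap -0.0
w17 [279.68049811 346.38094003]
w17 [404.33541876 341.01973229]
w18 [  8.7219128  510.69182774]
w18 [167.19155187 531.48928051]
t0 orange 16 166 195
170 None None
225 None None
240 None None
t4 orange 125 166 218
170 182 184
225 None None
240 None None
```

>>> {"api": "send_rows", "payload": {"increments": [{"dx": 0, "dy": 0, "dz": -0.15, "roll": 0, "claw": -1}, {"dx": 0, "dy": 0, "dz": -0.3, "roll": 0, "claw": -1}, {"dx": 0, "dy": 0, "dz": -0.4, "roll": 0, "claw": -1}, {"dx": 0, "dy": 0, "dz": -0.5, "roll": 0, "claw": -1}, {"dx": 0, "dy": 0, "dz": -0.5, "roll": 0, "claw": -1}]}}

```text
clock: 55.68
tcp_pos: [0.5154, 0.2925, 0.0762]
orientation: [0.0, 0.06, 0.998, 0.0]
wrist_force: [-0.9, -1.0, 3.4]
finger_gap: -0.0001
grip_force: 1.8
```

>>> {"api": "send_rows", "payload": {"increments": [{"dx": 0, "dy": 0, "dz": -0.08, "roll": 0, "claw": -1}, {"dx": 0, "dy": 0, "dz": -0.16, "roll": 0, "claw": -1}, {"dx": 0, "dy": 0, "dz": -0.24, "roll": 0, "claw": -1}, {"dx": 0, "dy": 0, "dz": -0.3, "roll": 0, "claw": -1}, {"dx": 0, "dy": 0, "dz": -0.3, "roll": 0, "claw": -1}]}}

```text
clock: 56.3
tcp_pos: [0.5156, 0.2926, 0.0735]
orientation: [0.002, 0.06, 0.998, 0.001]
wrist_force: [-10.2, -5.1, 33.7]
finger_gap: 0.0001
grip_force: 16.8
```

Button bottomed out (33 N on a 5 N button). Lift and do a final numeric check of blocks, bar and knob.

>>> {"api": "send_rows", "payload": {"increments": [{"dx": 0, "dy": 0, "dz": 1, "roll": 0, "claw": -1}, {"dx": 0, "dy": 0, "dz": 3, "roll": 0, "claw": -1}, {"dx": 0, "dy": 0, "dz": 5, "roll": 0, "claw": -1}, {"dx": 0.5, "dy": -0.5, "dz": 7, "roll": 0, "claw": -1}, {"dx": 1.5, "dy": -2, "dz": 8.5, "roll": 0, "claw": -1}]}}

```text
clock: 56.92
tcp_pos: [0.553, 0.2436, 0.2833]
orientation: [0.001, 0.058, 0.998, 0.001]
wrist_force: [1.9, -0.1, -0.3]
finger_gap: 0.0
grip_force: 0.0
```

>>> {"api": "send_rows", "payload": {"increments": [{"dx": 1, "dy": -1.5, "dz": 1, "roll": 0, "claw": -1}, {"dx": 2, "dy": -3.2, "dz": 1.5, "roll": 0, "claw": -1}, {"dx": 3.3, "dy": -5, "dz": 1.5, "roll": 0, "claw": -1}, {"dx": 3.3, "dy": -5.3, "dz": 1.5, "roll": 0, "claw": -1}, {"dx": 3.3, "dy": -5.3, "dz": 1.5, "roll": 0, "claw": -1}]}}

```text
clock: 57.55
tcp_pos: [0.6352, 0.1095, 0.3177]
orientation: [-0.001, 0.061, 0.998, 0.0]
wrist_force: [-0.0, 0.7, 0.1]
finger_gap: 0.0001
grip_force: 0.0
```

```bash
python3 -c "
from blk import *; from kn import st; st()
c=cam('wrist'); np.save('w19.npy',c,allow_pickle=True)
for P in ([.6211,.1363,.126],[.6288,.226,.126]):
    e=proj(c,[P])[0]; caps(c,.126,(e[0]-30,e[1]-30,e[0]+30,e[1]+30))
a=np.radians(-4.45); ux=np.array([np.cos(a),np.sin(a)])
for f in('w2','w10','w11','w19'):
    c=np.load(f+'.npy',allow_pickle=True).item(); H,S,V=cv2.split(cv2.cvtColor(c['image'],cv2.COLOR_BGR2HSV)); m=((H>5)&(H<20)&(S>140)).astype(np.uint8)
    m=cv2.morphologyEx(m,cv2.MORPH_OPEN,np.ones((3,25))); 
    q=max(cv2.findContours(m,0,1)[0],key=cv2.contourArea).reshape(-1,2); r=plane(c,q,.073)[:,:2]@ux; print(f,'bar ux range',np.percentile(r,[3,97]).round(4))
"
```

```text
57.55 [0.6352 0.1095 0.3177] psi 83.0 j [ 3. 27. 27. 91.  0. 10.] F [-0.   0.7  0.1] T [ 0.045  0.015 -0.018] gap 0.0001
[[292.  182.4 636.9 125.9]
 [291.6 164.9 620.4 127.3]
 [291.  146.9 604.  128.6]
 [311.3 181.5 638.2 143.9]
 [311.  164.  621.7 145.2]
 [310.9 146.  605.3 146.6]]
mean [0.6211 0.1363] rect 621.1 136.3 18.1 33.1 85.4
[[406.7 178.6 646.  233.7]
 [388.  179.2 644.5 215.8]
 [395.1 168.6 635.2 222.8]
 [388.6 162.  628.2 217. ]
 [407.7 161.4 629.7 235. ]
 [396.1 151.1 618.9 224.3]
 [389.4 144.1 611.8 218.3]
 [408.8 143.7 613.3 236.4]]
mean [0.6285 0.2254] rect 628.9 226.0 18.1 32.9 85.3
w2 bar ux range [0.5524 0.5749]
w10 bar ux range [0.5285 0.5493]
w11 bar ux range [0.5565 0.5785]
w19 bar ux range [0.5574 0.5789]
```

Blocks unmoved and square, bar fully home (≈29.5 mm forward of drawn-back), knob tight, button pressed. Handing in.

```bash
python3 -c "
from h import *; print(hand_in())"
```

```text
the job is handed in; nothing more can be done
None
```

Job handed in, with no verdict returned: both white blocks on the bench are in pockets 1 and 2, the bar is at its home stop, the knob clicked and turned to its tight stop (about 1.6 rad), and the start button was pressed fully last. While descending to grip the knob, the fingers struck it at 74 N (wrist limit 120 N).

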